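Shorten the sawing board's length stop by one hole and set up the slat

TASK

The next pieces have to be cut one hole shorter: press in the brass button of the sawing board's telescoping length stop, slide the square outer tube in to its next hole without forcing it, and leave it there with the button clicked fully out through that hole. Have the loose wooden slat from the right-hand side of the bench lying flat on the board ready for the saw, its long edge against the low dark fence and one end gently butted against the red stop plate. Leave the offcuts, the tape measure and the wax tin where they are.

Things in the scene. Friction and masses are not known exactly. Their poses are not given: they have to be found in the camera images.
- saw_board: Plywood sawing board fixed to the bench, 190 x 290 x 15 mm; work top 15 mm above the bench. Origin on the bench under the fence's front face, 60 mm left of the saw line; x points away from the robot across the fence, y left along it, z up. The board covers x -110 to 80, y -120 to 170 mm. All measures called 'board' elsewhere are in this frame.
- fence_end (a point): Right-hand end of the low dark wooden fence, on its front face at the board's top (board x 0, y -60, z 15 mm): the saw line. The fence is 16 mm thick (x 0 to 16), runs from y -60 to 165 mm and stands 16 mm above the board (top at z 31).
- tube_root (a point): Where the length stop's fixed inner tube (19 mm square, along board y, axis at x 36, z 56 mm) leaves the dark wooden block that holds it (board y -20). The block covers x 16 to 73, y -60 to -20 mm, top at z 74. The tube runs from here to the left (+y).
- stop_sleeve: Sliding outer tube of the length stop: aluminium, 25 mm square, 95 mm long, wall 2 mm. Origin on its axis at its right-hand end; axes as the board's. Its front wall (-x) has three 10.5 mm holes, one for each part the shop cuts, so unevenly spaced, 20 to 40 mm apart; the first, 26 mm from the origin, holds the button at the start. The left-hand end carries the red stop plate.
- stop_face (a point): Point on the right-hand face (looking to -y) of the red stop plate, 17.5 mm in front of the fence and 6 mm above the board: where the middle of the slat's end must touch. Moves with the outer tube; axes as the board's. The plate is 5 mm thick, reaches 54 mm in front of the fence and from 3 to 55 mm above the board.
- sleeve_slide (a joint): Travel of the outer tube in m: about 0 at the start (button in the first hole); grows as the tube slides in towards the block (-y of the board), to 0.0545 at most. It rubs with about 5 N; in a hole it has about 0.75 mm of play. Where the next hole lies must be felt: short of it by 3 mm the button stays in; once caught, the button's edge bears only 15 N more.
- snap_button: Brass pin, 9 mm round with a domed end, sprung, in the fixed inner tube; points to board -x. Out, it locks the outer tube. Pressed flush with the tube's face (about 4 N), its dome lets the hole's edge push it under the wall as the tube is slid with 10 to 15 N; it then rides under the wall and springs out in the next hole, which stops the tube. Origin on the tubes' axis.
- button_tip (a point): Tip of the button's dome. Out, it stands 16.5 mm in front of the tubes' axis, 4 mm out of the outer tube's face, at board y 63, z 56 mm. The button does not move along the tube.
- button_press (a joint): How far the button is pressed in, in m: 0 fully out, 0.004 flush with the outer tube, about 0.006 under the tube's wall.
- slat: Loose pale wooden slat at the right of the board, 35 x 200 x 12 mm (x, y, z), 55 g; origin at the centre of its underside, y along its length. Either end and either face will do. Butting it against the stop takes a few newtons; 12 N would be too hard.
- offcut_a: Small dark wooden offcut, 30 x 55 x 18 mm, lying loose; to be left alone. Origin at the centre of its underside.
- offcut_b: A second such offcut; to be left alone.
- tape_measure: Black and red tape measure, 37 x 93 x 68 mm, standing loose; to be left alone. Origin at the centre of its underside.
- wax_tin: Round pale tin with a dark lid, 69 mm across, 36 mm high, loose; to be left alone. Origin at the centre of its underside.

How it is judged (in metres and radians):
On the way:
1. the outer tube stands in its next hole with the button fully out (value of joint sleeve_slide between 0.02 and 0.042 m and value of joint button_press below 0.0012 m), for 0.2 s.
At the end, for the whole second after the job is handed in: The outer tube stands one hole further in (its second hole on the button), the button fully out (within 1.2 mm). The slat lies flat on the board at rest, its end within 1.7 mm of the red stop plate, its long edge within 1.7 mm of the fence and parallel to it within 0.02 rad (all of step 1 and y of slat in the frame of stop_face between -0.1017 and -0.0985 m and x of slat in the frame of saw_board between -0.0192 and -0.016 m and angle between the y axis of slat and the y axis of saw_board, either way round below 0.02 rad and angle between the z axis of slat and the z axis of saw_board, either way round below 0.03 rad and z of slat in the frame of saw_board below 0.029 m and linear speed of slat below 0.01 m/s); the robot touches nothing.
It fails at once if the tube is forced against the button (more than 15 N between the button and the edge of a hole) (contact force between snap_button and stop_sleeve above 15 N).
It fails at once if the slat is rammed against the stop (more than 12 N) (contact force between slat and stop_sleeve above 12 N).
It fails at once if an offcut, the tape measure or the wax tin is moved by more than 30 mm (distance of any of offcut_a, offcut_b, tape_measure, wax_tin from where it was at the start of the episode above 0.03 m).
It also fails if it takes over 72 s, if anything falls off the work surface, if the arm or the gripper's body presses on something with over 40 N, if the wrist force passes 120 N, or if a joint passes its speed limit or range.

ROBOT

A 6-joint arm with a two-finger parallel gripper is mounted at the origin on a cart in front of the work surface, level with it; the furniture and walls round the work are solid. World frame = base frame: x ahead of the robot, y to its left, z up, the work surface at z = 0. Lengths are in mm, angles in degrees, forces in N, time in s.
With the tool pointing down it reaches from about 300 to 850 mm from the base axis. Payload 4.2 kg.
Tool frame: the origin (TCP) lies at the very end of the fingers, on their centre line; the grasp point (between the pads) lies 19 mm behind it; z points along the fingers, y is the direction in which the jaws open and shut (so a half turn about z gives the same grasp; the last joint's range is limited). The gripper opens to 91 mm and grips with 3 to 60 N. Pads are 32 mm wide; open, the fingers measure 118 mm over their backs; the gripper's body (76 mm by 178 mm) begins 60 mm behind the grasp point.
Start: joints at [-75.459, 18.312, 89.639, -0, 72.044, -1.146], TCP at [155.478, -553.597, 213.976] pointing down, gripper open.
Joint ranges: [-177.97, 177.97], [-48.28, 115.42], [12.27, 149.76], [-77.06, 257.06], [2.81, 150.46], [-146.56, 146.56]. Speed limits (degrees/s): [147.25, 147.25, 180, 180, 180, 180].

INTERFACE

Orientations are given as [roll, pitch, yaw] about the fixed x, y, z axes, in that order (R = Rz(yaw) Ry(pitch) Rx(roll)).
In Python, from workcell import env gives the robot as it stands. The module is installed in compiled form; this text tells all that it offers.
- The arm moves only by the tool arm_command, never from a script. Its argument "targets" is a list of rows, each a list of 5 numbers: the closure, from 0 (fully open) to 1 (shut), then the shift along the tool's x, y, z each as a share of 50 cm, from -1 to 1, then the turn about the tool's z as a share of pi/4 rad, from -1 to 1. A call has 1 to 8 rows; each row is the pose to reach, as a shift and turn from the pose measured when the call began, along the tool's axes at that moment; what a row does not reach only later rows make up. A row lasts 1/12 s, in which the tool goes at most 41.7 mm and 7.16 degrees, less where a joint would pass 70% of its speed; a pose out of reach is approached as far as the arm can. A call with a number of a shift or a turn outside -1 to 1 is refused whole. A call with a gripper value outside its range is refused whole. The fingers move at their own pace and stop on an object; "squeeze" is the grip in N (left out, the last holds). Time passes only in rows, so rows that repeat a pose let the fingers close. It gives the time, the measured TCP pose, the force and the opening at its end, in the units of the state.
- env.state(): the state, without advancing time (a new reading comes with each control period).
- env.grab_frame(name): name is "scene" or "top" or "wrist"; returns the picture (420x560x3 uint8, red, green, blue); there is no depth.
- env.camera_params(name): a dict with "camera_matrix" (3x3 intrinsics, pixels), "R" (3x3) and "t" (3): a world point X has camera coordinates R X + t; the wrist camera has in their place "hand_eye" (4x4, takes a point from camera to tool coordinates, whose origin is the TCP and whose axes are the flange's). Camera axes: x right, y down, z forward; pixel columns grow to the right and rows downward; lengths in mm; the calibration is good to about 2 mm. A picture is of the moment at which its call begins: read the wrist's pose just before it. camera_params takes no time and is no camera call.
- env.job_done(): hands the job in, once; it reports no verdict.
The state is a dict: "time_s": time; "qpos": joint angles; "qvel": joint speeds; "effort": joint torques, N m; "ee_pos": TCP position; "ee_rot": TCP orientation; "force": force on the tool from outside, world axes, zero at the start; "torque": the same for the moment, N m; "gripper_width": finger opening in mm.
Only numpy, scipy, OpenCV 4.12 (cv2) and the standard library are available. Lean on these libraries where they do the work, as an engineer would, in place of code of your own. Each camera call takes 0.05 s, during which the arm holds its last target.

## Working session

There is one attempt and no reset: what is moved stays moved. The work goes in short steps, Python scripts to look and compute and a tool call to move; the robot and the scene stay as the last step left them, time stands still between calls to the robot, and variables do not carry over. Pictures are saved under pics/ and viewed, and the job is handed in when it is done.

Besides the shell and the picture viewer there is one more tool, called as a command line: name --pt "numbers of a row" for each row, then --argument value for the rest. arm_command: Moves the arm, as the interface text tells. Shift numbers are shares of 50 cm and turn numbers shares of pi/4 rad, none past 1 either way. Its arguments: {"type":"object","properties":{"targets":{"type":"array"},"squeeze":{"type":"number"}},"required":["targets"]}

```bash
mkdir -p pics; cat > h.py <<'E'
import numpy as np, cv2
from workcell import env
def save(name,fn):
    im=env.grab_frame(name); cv2.imwrite('pics/'+fn,im[:,:,::-1]); return im
E
python3 - <<'E'
from h import *
print(env.state())
for n in ['scene','top','wrist']:
    print(n,env.camera_params(n)); save(n,n+'0.png')
E
```

```text
{'time_s': 0.0, 'qpos': array([-7.54571038e+01,  1.83508335e+01,  8.97075376e+01, -1.66722904e-03,
        7.20432152e+01, -1.14654123e+00]), 'qvel': array([-0.04043503,  0.02391675,  0.0858973 ,  0.06005796, -0.01492561,
       -0.02550728]), 'effort': array([ 1.86351470e-03, -4.12453294e+01, -2.31973815e+01,  7.27668498e-02,
        4.57814592e-02, -1.57572508e-04]), 'ee_pos': array([ 155.34995892, -553.08318639,  213.12071076]), 'ee_rot': array([-1.79898402e+02, -4.47911114e-04,  1.56899525e+01]), 'force': array([-0.56598108,  0.10035966,  0.08252867]), 'torque': array([-0.01919613, -0.01144724,  0.00837759]), 'gripper_width': 91.22506305138188}
scene {'camera_matrix': array([[492.15787067,   0.        , 277.36895401],
       [  0.        , 492.15787067, 210.99894756],
       [  0.        ,   0.        ,   1.        ]]), 'R': array([[-0.73718833, -0.67565903,  0.0061842 ],
       [-0.42051815,  0.45161051, -0.78690052],
       [ 0.5288836 , -0.58269445, -0.61704888]]), 't': array([ 416.3257183 ,  274.9046943 , 1400.52578303])}
top {'camera_matrix': array([[545.90787563,   0.      
[... 165 characters left out ...]
02877898],
       [-0.98915932, -0.00202321, -0.14683235],
       [ 0.14671038,  0.02939446, -0.98874265]]), 't': array([  49.51249757,  565.86933011, 1611.47073289])}
wrist {'camera_matrix': array([[375.40207253,   0.        , 278.1875437 ],
       [  0.        , 375.40207253, 206.87574584],
       [  0.        ,   0.        ,   1.        ]]), 'hand_eye': array([[-7.62503828e-04, -9.70803427e-01, -2.39875229e-01,
         6.61019770e+01],
       [ 9.99998950e-01, -4.44575360e-04, -1.37949944e-03,
         4.26916112e-02],
       [ 1.23258017e-03, -2.39876029e-01,  9.70802746e-01,
        -1.72101892e+02],
       [ 0.00000000e+00,  0.00000000e+00,  0.00000000e+00,
         1.00000000e+00]])}
```

View pics/scene0.png

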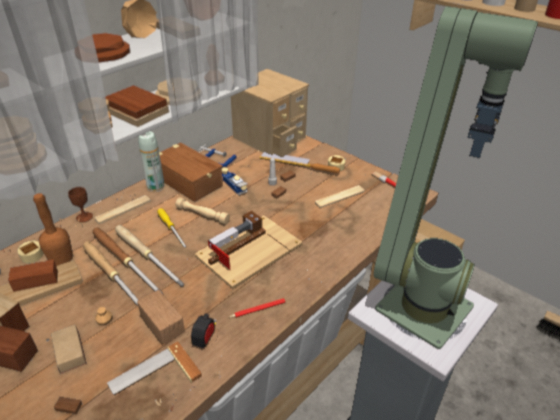

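View pics/top0.png

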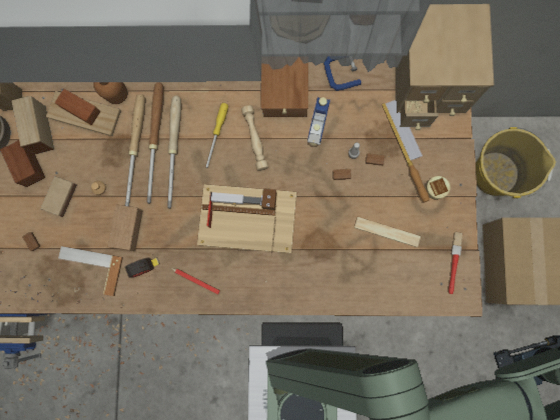

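View pics/wrist0.png

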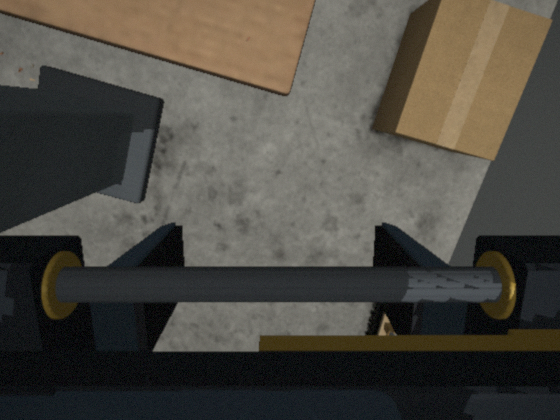

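The top view shows the board centred near px (247,218), with the red plate at about (210,212) and the block at about (269,198). The slat is at about (388,231), the tape measure at (142,267), the offcuts at (342,174) and (374,159), and the tin near (438,187). Next I'll zoom in and measure.

```bash
cat >> h.py <<'E'
def ray(name,uv,pose=None):
    p=env.camera_params(name);K=p['camera_matrix']
    d=np.linalg.inv(K)@np.array([uv[0],uv[1],1.])
    if name!='wrist':
        R,t=np.array(p['R']),np.array(p['t']); return -R.T@t, R.T@d
    from scipy.spatial.transform import Rotation as Ro
    pos,rot=pose; Rt=Ro.from_euler('xyz',rot,degrees=True).as_matrix()
    H=np.array(p['hand_eye']); return Rt@H[:3,3]+pos, Rt@H[:3,:3]@d
def onz(name,uv,z,pose=None):
    o,d=ray(name,uv,pose); return o+d*(z-o[2])/d[2]
def proj(name,X,pose=None):
    p=env.camera_params(name);K=p['camera_matrix'];X=np.asarray(X,float)
    if name!='wrist': c=np.array(p['R'])@X+p['t']
    else:
        from scipy.spatial.transform import Rotation as Ro
        pos,rot=pose; Rt=Ro.from_euler('xyz',rot,degrees=True).as_matrix(); H=np.array(p['hand_eye'])
        c=H[:3,:3].T@(Rt.T@(X-pos)-H[:3,3])
    q=K@c; return q[:2]/q[2]
E
python3 - <<'E'
import cv2,numpy as np
from h import *
im=cv2.imread('pics/top0.png')
c=im[170:270,180:440]; cv2.imwrite('pics/topz.png',cv2.resize(c,None,fx=3,fy=3,interpolation=cv2.INTER_CUBIC))
hsv=cv2.cvtColor(im,cv2.COLOR_BGR2HSV)
g=(hsv[...,2]>150)&(hsv[...,1]<140)
m=np.zeros(g.shape,np.uint8); m[205:260,340:430]=g[205:260,340:430]*255
cs,_=cv2.findContours(m,0,2); c=max(cs,key=cv2.contourArea); r=cv2.minAreaRect(c); print(r)
b=cv2.boxPoints(r); print(b); P=[onz('top',q,12)for q in b]; print(np.round(P,1)); print(np.mean(P,0))
P=np.array(P);print(np.linalg.norm(np.diff(P,axis=0),axis=1))
m=np.zeros(g.shape,np.uint8); m[180:258,190:305]=((hsv[...,2]>130)&(hsv[...,1]<150))[180:258,190:305]*255
cv2.imwrite('pics/mb.png',cv2.resize(m[170:270,180:440],None,fx=3,fy=3))
E
```

```text
((384.5, 226.5), (43.0, 89.0), 90.0)
[[340. 205.]
 [429. 205.]
 [429. 248.]
 [340. 248.]]
[[ 575.9 -113.9   12. ]
 [ 576.4 -385.9   12. ]
 [ 444.7 -381.7   12. ]
 [ 443.6 -112.8   12. ]]
[ 510.1531329  -248.58916863   12.        ]
[272.05390526 131.81744271 268.93746386]
```

View pics/topz.png

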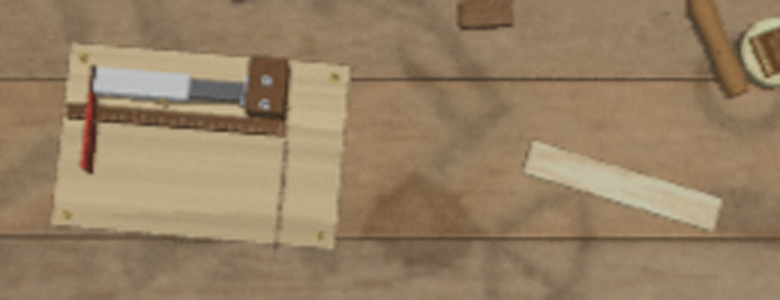

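View pics/mb.png

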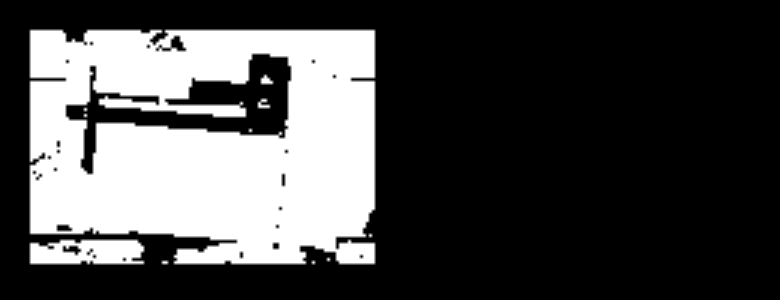

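```bash
python3 - <<'E'
import cv2,numpy as np
from h import *
im=cv2.imread('pics/top0.png')
hsv=cv2.cvtColor(im,cv2.COLOR_BGR2HSV)
z=lambda u,v:hsv[170+v//3,180+u//3]
print(z(620,185),z(450,150),z(560,240),z(180,190),z(320,150))
for nm,box,zz in [('slat',(335,205,430,255),12),('board',(185,175,305,262),15)]:
    x0,y0,x1,y1=box; m=np.zeros(hsv.shape[:2],np.uint8)
    m[y0:y1,x0:x1]=((hsv[...,2]>165)&(hsv[...,1]<115))[y0:y1,x0:x1]*255
    m=cv2.morphologyEx(m,cv2.MORPH_CLOSE,np.ones((5,5)))
    cs,_=cv2.findContours(m,0,2); c=max(cs,key=cv2.contourArea); r=cv2.minAreaRect(c); print(nm,r)
    b=cv2.boxPoints(r); P=np.array([onz('top',q,zz)for q in b]); print(b,np.round(P,1)); print(P.mean(0),np.linalg.norm(np.diff(P,axis=0),axis=1))
    for e in np.diff(P,axis=0): print(np.degrees(np.arctan2(e[1],e[0])))
C=np.array([[72,43],[350,67],[332,248],[53,224]])/3+[180,170]
P=np.array([onz('top',q,15)for q in C]);print(P)
for e in np.diff(P,axis=0): print(np.degrees(np.arctan2(e[1],e[0])),np.linalg.norm(e))
for n,q,zz in [('tape',(142,267),68),('offa',(342,174),18),('offb',(374,159),18),('tin',(438,187),36)]: print(n,onz('top',q,zz))
E
```

```text
[ 26  42 195] [ 16  85 138] [ 15  88 125] [ 20  74 190] [ 20  78 177]
slat ((387.1918640136719, 231.2513427734375), (65.80171203613281, 11.248783111572266), 17.10272979736328)
[[354.09186 226.95134]
 [357.39996 216.2    ]
 [420.29187 235.55135]
 [416.98376 246.30269]] [[ 508.1 -156.3   12. ]
 [ 541.3 -166.8   12. ]
 [ 482.4 -356.7   12. ]
 [ 449.7 -345.7   12. ]]
[ 495.37415909 -256.37931543   12.        ] [ 34.80732862 198.73501482  34.52005813]
-17.57382816104779
-107.22415008099857
161.53541444409294
board ((246.70152282714844, 217.86219787597656), (94.7176742553711, 60.894840240478516), 4.927110195159912)
[[196.9026  244.12955]
 [202.13277 183.45972]
 [296.50043 191.59485]
 [291.27026 252.26468]] [[453.3 324.7  15. ]
 [642.5 314.1  15. ]
 [617.1  20.1  15. ]
 [429.7  35.4  15. ]]
[535.66731015 173.57814094  15.        ] [189.43569789 295.02971399 187.99842582]
-3.2158058653533845
-94.9307569377106
175.34404684225007
[[639.71287818 308.15326687  15.        ]
 [614.80042968  19.61563959  15.        ]
 [428.50967959  37.22806725  15.        ]
 [451.70088015 322.29935706  15.        ]]
-94.9347015029486 289.61110552937674
174.59915649074506 187.12146103517503
85.349099607144 286.01306274249504
tape [380.85808469 475.56447953  68.        ]
offa [ 672.01080905 -120.43124167   18.        ]
offb [ 719.48136505 -219.81675978   18.        ]
tin [ 628.07819442 -409.19986431   36.        ]
```

```bash
cat >> h.py <<'E'
from scipy.spatial.transform import Rotation as Ro
def go(target,yaw=None):
    """print shares to reach world TCP target and yaw"""
    s=env.state(); R=Ro.from_euler('xyz',s['ee_rot'],degrees=True).as_matrix()
    d=R.T@(np.array(target,float)-s['ee_pos']); 
    dy=0 if yaw is None else -(((yaw-s['ee_rot'][2])+180)%360-180)
    print('t',round(s['time_s'],2),'mm',np.round(d,1),'share',np.round(d/500,4),'turn',round(dy/45,4),'deg',round(dy,2))
E
python3 -c "
from h import *
go([566,144,214],85)"
```

```text
t 0.15 mm [ 5.839e+02 -5.602e+02  1.000e-01] share [ 1.1677e+00 -1.1205e+00  1.0000e-04] turn -1.5403 deg -69.31
```

arm_command --pt "0 0.06 -0.0576 0 -0.1" --pt "0 0.12 -0.1152 0 -0.2" --pt "0 0.18 -0.1728 0 -0.3" --pt "0 0.24 -0.23 0 -0.4" --pt "0 0.3 -0.288 0 -0.5" --pt "0 0.36 -0.3456 0 -0.6" --pt "0 0.42 -0.4032 0 -0.7" --pt "0 0.48 -0.46 0 -0.8"

```text
time_s: 0.82
ee_pos: [324.6, -264.9, 213.6]
ee_rot: [-179.9, -0.1, 51.9]
force: [1.3, -0.1, 0.9]
gripper_width: 91.2
```

```bash
python3 -c "
from h import *
go([566,144,214],85);print(env.state()['ee_pos'])"
```

```text
t 0.82 mm [ 4.707e+02 -6.250e+01  1.000e-01] share [ 9.415e-01 -1.251e-01  1.000e-04] turn -0.7361 deg -33.13
[ 324.5644037  -264.90422511  213.57804252]
```

arm_command --pt "0 0.08 -0.0105 0 -0.1" --pt "0 0.16 -0.021 0 -0.2" --pt "0 0.24 -0.0315 0 -0.3" --pt "0 0.32 -0.042 0 -0.4" --pt "0 0.4 -0.0525 0 -0.5" --pt "0 0.48 -0.063 0 -0.6" --pt "0 0.56 -0.074 0 -0.7" --pt "0 0.64 -0.085 0 -0.736"

```text
time_s: 1.48
ee_pos: [489.1, 15.1, 213.8]
ee_rot: [-180.0, -0.1, 85.2]
force: [0.9, -1.0, 0.5]
gripper_width: 91.2
```

```bash
python3 -c "
from h import *
go([566,144,214],85);print(env.state()['ee_pos'])"
```

```text
t 1.48 mm [ 1.349e+02  6.580e+01 -1.000e-01] share [ 2.698e-01  1.316e-01 -1.000e-04] turn 0.0045 deg 0.2
[489.13477366  15.09363488 213.83296399]
```

arm_command --pt "0 0.08 0.035 0 0" --pt "0 0.15 0.07 0 0" --pt "0 0.21 0.1 0 0" --pt "0 0.27 0.132 0 0.004" --pt "0 0.27 0.132 0 0.004" --pt "0 0.27 0.132 0 0.004"

```text
time_s: 1.98
ee_pos: [566.3, 145.3, 212.9]
ee_rot: [-179.9, -0.0, 85.2]
force: [0.2, 0.5, -0.5]
gripper_width: 91.4
```

```bash
python3 -c "
from h import *
s=env.state();save('wrist','w1.png');print(s['ee_pos'],s['ee_rot'],s['qvel'].round(2));np.save('w1.npy',np.r_[s['ee_pos'],s['ee_rot']])"
```

```text
[566.28967036 145.29960592 212.94212268] [-1.79881220e+02 -1.44924129e-02  8.51713667e+01] [-2.09 -1.82  2.42 -0.59  0.58 -0.2 ]
```

View pics/w1.png

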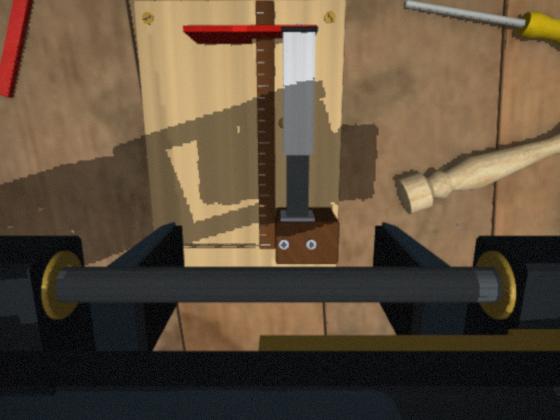

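The wrist view shows the fence at columns 258–273, the outer tube at columns 284–315 and rows 30–154, the red plate at rows 26–38, the block at (275–338, 208–262) and the saw line at row 245.

```bash
python3 - <<'E'
from h import *
w=np.load('w1.npy');pose=(w[:3],w[3:])
P=lambda u,v,z:onz('wrist',(u,v),z,pose)
im=cv2.imread('pics/w1.png')
cv2.imwrite('pics/w1z.png',cv2.resize(im[0:270,130:350],None,fx=2.2,fy=2.2,interpolation=cv2.INTER_CUBIC))
g=cv2.cvtColor(im,cv2.COLOR_BGR2GRAY).astype(int)
for v in (60,100,140,170,190): print(v,g[v,250:325:1].tolist())
print('redcol',[im[v,200:320:20].tolist() for v in (24,28,32,36,40)])
E
```

```text
60 [170, 170, 171, 172, 168, 149, 94, 65, 69, 64, 67, 65, 66, 65, 62, 62, 64, 64, 63, 57, 60, 55, 59, 66, 121, 178, 186, 184, 185, 188, 188, 188, 184, 182, 206, 209, 211, 210, 214, 213, 211, 213, 209, 210, 206, 207, 210, 212, 210, 207, 206, 211, 209, 207, 209, 211, 215, 212, 217, 217, 217, 213, 211, 206, 202, 192, 189, 185, 183, 180, 181, 180, 179, 180, 181]
100 [138, 124, 105, 100, 101, 99, 84, 49, 35, 36, 32, 37, 36, 37, 41, 39, 38, 33, 36, 36, 38, 33, 31, 36, 70, 100, 109, 109, 106, 108, 109, 111, 110, 106, 115, 117, 114, 115, 116, 118, 116, 117, 114, 114, 117, 113, 113, 113, 115, 117, 118, 114, 114, 116, 113, 116, 116, 113, 116, 120, 120, 117, 117, 113, 107, 107, 107, 106, 106, 121, 141, 140, 145, 158, 181]
140 [100, 100, 100, 99, 103, 102, 100, 87, 42, 36, 39, 39, 35, 37, 41, 36, 29, 37, 36, 36, 36, 36, 33, 41, 61, 91, 106, 113, 112, 109, 112, 113, 109, 106, 118, 115, 116, 116, 116, 117, 118, 112, 113, 115, 115, 115, 117, 114, 115, 112, 114, 112, 114, 115, 118, 114, 117, 117, 118, 118, 115, 111, 113, 112, 109, 106, 104, 105, 104, 103, 104, 102, 103, 103, 106]
170 [100, 97, 98, 9
[... 395 characters left out ...]
33, 41, 36, 37, 34, 34, 49, 82, 109, 114, 112, 111, 108, 114, 108, 112, 112, 105, 79, 50, 45, 47, 46, 43, 47, 44, 45, 43, 47, 45, 48, 48, 45, 44, 42, 45, 46, 43, 48, 48, 75, 104, 110, 109, 104, 110, 104, 105, 103, 100, 100, 102, 99, 103, 106, 101, 104]
redcol [[[94, 134, 164], [99, 143, 185], [97, 135, 179], [22, 40, 94], [95, 136, 185], [116, 123, 156]], [[24, 30, 174], [26, 34, 174], [32, 39, 205], [20, 31, 177], [24, 30, 143], [41, 35, 34]], [[5, 1, 82], [3, 10, 68], [10, 12, 81], [3, 9, 70], [6, 12, 57], [149, 147, 147]], [[0, 6, 53], [8, 11, 56], [9, 11, 50], [11, 13, 56], [8, 11, 54], [205, 204, 203]], [[0, 0, 53], [3, 9, 55], [5, 8, 51], [22, 42, 64], [71, 103, 120], [209, 208, 207]]]
```

View pics/w1z.png

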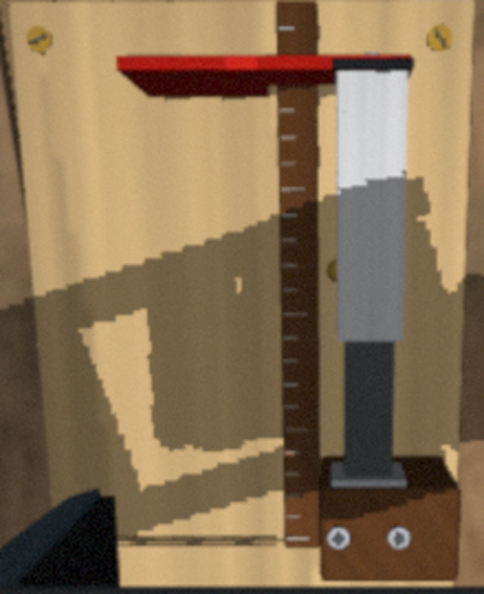

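```bash
python3 - <<'E'
from h import *
w=np.load('w1.npy');pose=(w[:3],w[3:])
P=lambda u,v,z:onz('wrist',(u,v),z,pose)
f=np.array([P(255.8,60,31),P(257.3,140,31),P(258.3,190,31)])
s1=np.array([P(283.5,60,68.5),P(283.5,140,68.5)]);s2=np.array([P(314.7,60,68.5),P(312.5,150,68.5)])
for n,a in (('fence',f),('s1',s1),('s2',s2)):
    e=a[0]-a[-1]; print(n,a.round(1).tolist(),np.degrees(np.arctan2(e[1],e[0])))
for n,u,v,z in [('plate top L',183.5,26,70),('plate top R',316,26,70),('sleeve end mid',298.5,154.5,68.5),('button',281,122.7,56),('saw',220,247,15),('fence end',266,248,31),('block fr R',276,262,74),('block fr L',340,262,74)]: print(n,P(u,v,z).round(1))
yaw=np.radians(-4.9);O=np.array([546.5,145.6]);R=np.array([[np.cos(yaw),-np.sin(yaw)],[np.sin(yaw),np.cos(yaw)]])
for n,X in [('f',f),('s1',s1),('s2',s2)]: print(n,((X[:,:2]-O)@R).round(1).tolist())
for n,u,v,z in [('plate top L',183.5,26,70),('plate top R',316,26,70),('sleeve end mid',298.5,154.5,68.5),('button',281,122.7,56),('saw',220,247,15),('fence end',266,248,31),('block bR',276,262,74),('block',340,262,74)]: print(n,((P(u,v,z)[:2]-O)@R).round(1))
E
```

```text
fence [[554.5, 260.6, 31.0], [549.0, 190.8, 31.0], [545.3, 143.6, 31.0]] 85.48890946530209
s1 [[578.2, 253.5, 68.5], [573.1, 191.2, 68.5]] 85.32069676136922
s2 [[602.8, 251.4, 68.5], [596.6, 180.9, 68.5]] 84.96163090368792
plate top L [503.1 284.5  70. ]
plate top R [605.2 275.8  70. ]
sleeve end mid [584.7 178.2  68.5]
button [572.2 205.1  56. ]
saw [498.4  83.6  15. ]
fence end [547.2  84.3  31. ]
block fr R [557.8  86.   74. ]
block fr L [614.2  81.2  74. ]
f [[-1.8, 115.2], [-1.4, 45.3], [-1.0, -2.1]]
s1 [[22.4, 110.2], [22.6, 47.7]]
s2 [[47.1, 110.2], [46.9, 39.5]]
plate top L [-55.1 134.7]
plate top R [ 47.4 134.7]
sleeve end mid [35.2 35.7]
button [20.5 61.5]
saw [-42.6 -65.8]
fence end [  5.9 -61. ]
block bR [ 16.3 -58.5]
block [ 72.9 -58.3]
```

```bash
python3 -c "
from h import *
go([585.7,194.9,110],85.2);go([585.7,194.9,40],85.2)"
```

```text
t 2.03 mm [ 52.3  15.8 103.1] share [0.1046 0.0317 0.2063] turn -0.0025 deg -0.11
t 2.03 mm [ 52.3  16.  173.1] share [0.1046 0.032  0.3463] turn -0.0025 deg -0.11
```

arm_command --pt "0.42 0.05 0.016 0.06 0" --pt "0.42 0.1046 0.032 0.12 -0.002" --pt "0.42 0.1046 0.032 0.16 -0.002" --pt "0.42 0.1046 0.032 0.2 -0.002" --pt "0.42 0.1046 0.032 0.206 -0.002" --pt "0.42 0.1046 0.032 0.206 -0.002" --pt "0.42 0.1046 0.032 0.206 -0.002"

```text
time_s: 2.62
ee_pos: [586.2, 194.0, 111.4]
ee_rot: [-179.9, -0.0, 85.1]
force: [0.3, 0.3, 0.9]
gripper_width: 53.0
```

```bash
python3 -c "
from h import *
go([585.7,194.9,40],85.2)
s=env.state();save('wrist','w2.png');print(s['ee_pos'],s['ee_rot'],s['force']);np.save('w2.npy',np.r_[s['ee_pos'],s['ee_rot']])"
```

```text
t 2.62 mm [ 0.9 -0.5 71.4] share [ 0.0017 -0.001   0.1427] turn -0.0022 deg -0.1
[586.20738908 193.97001319 111.37269447] [-1.79945433e+02 -2.00432696e-02  8.51021597e+01] [0.33204495 0.29090884 0.88523454]
```

View pics/w2.png

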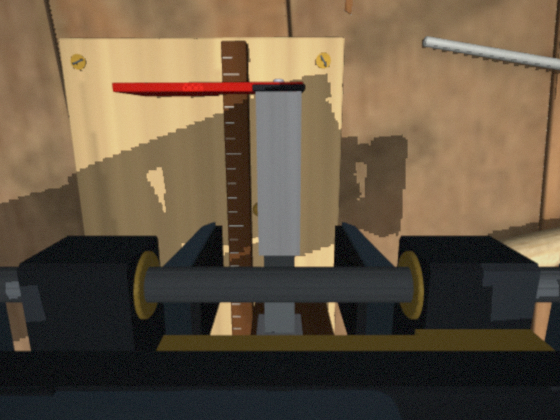

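The tube at columns 256–301 is centred between the fingers (inner edges at about columns 222 and 336). The button is at (257,210).

```bash
python3 - <<'E'
from h import *
w=np.load('w2.npy');pose=(w[:3],w[3:])
yaw=np.radians(-4.8);O=np.array([545.4,145.2]);R=np.array([[np.cos(yaw),-np.sin(yaw)],[np.sin(yaw),np.cos(yaw)]])
B=lambda u,v,z:((onz('wrist',(u,v),z,pose)[:2]-O)@R).round(1)
print('btn',B(256.5,210,56),'sl',B(255.5,150,68.5),B(301,150,68.5),'plate',B(200,83,70),B(200,91.5,70),'end',B(280,255,68.5),'tcp',((w[:2]-O)@R))
im=cv2.imread('pics/w2.png');print([im[v,180].tolist() for v in range(80,100)])
E
```

```text
btn [21.9 60.8] sl [22.7 99.2] [48.6 99.2] plate [ -6.7 135.5] [ -6.9 131. ] end [36.5 35.7] tcp [36.5833023 52.0136442]
[[136, 191, 222], [134, 186, 221], [93, 130, 202], [41, 54, 195], [29, 35, 197], [25, 36, 197], [24, 36, 200], [28, 34, 200], [26, 30, 199], [26, 34, 201], [23, 27, 180], [20, 25, 129], [10, 12, 78], [1, 7, 60], [8, 14, 64], [31, 41, 80], [89, 124, 157], [124, 175, 209], [136, 190, 221], [138, 194, 224]]
```

arm_command --pt "0.42 0.003 -0.0015 0.05 -0.002" --pt "0.42 0.003 -0.0015 0.1 -0.002" --pt "0.42 0.003 -0.0015 0.13 -0.002" --pt "0.42 0.003 -0.0015 0.142 -0.002" --pt "0.42 0.003 -0.0015 0.142 -0.002"

```text
time_s: 3.08
ee_pos: [585.9, 195.4, 40.9]
ee_rot: [-180.0, -0.0, 85.2]
force: [-0.5, 0.1, 0.0]
gripper_width: 52.7
```

arm_command --pt "0.55 0 0 0 0" --pt "0.62 0 0 0 0" --pt "0.66 0 0 0 0" --pt "0.7 0 0 0 0" --squeeze 8

```text
time_s: 3.42
ee_pos: [586.2, 195.7, 42.1]
ee_rot: [180.0, -0.1, 85.2]
force: [-2.2, 0.8, 1.7]
gripper_width: 29.3
```

arm_command --pt "1 0 0 0.002 0" --pt "1 0 0 0.002 0" --pt "1 0 0 0.002 0" --pt "1 0 0 0.002 0" --squeeze 12

```text
time_s: 3.75
ee_pos: [586.6, 195.7, 41.9]
ee_rot: [179.9, -0.1, 85.2]
force: [-1.0, -0.5, 5.6]
gripper_width: 25.0
```

arm_command --pt "1 -0.001 0 0 0" --pt "1 -0.002 0 0 0" --pt "1 -0.003 0 0 0" --pt "1 -0.004 0 0 0"

```text
time_s: 4.08
ee_pos: [586.6, 195.4, 42.0]
ee_rot: [179.9, -0.3, 85.1]
force: [-0.6, 6.7, 1.2]
gripper_width: 25.0
```

arm_command --pt "1 -0.001 0 0 0" --pt "1 -0.002 0 0 0" --pt "1 -0.003 0 0 0" --pt "1 -0.004 0 0 0"

```text
time_s: 4.42
ee_pos: [586.6, 195.0, 42.0]
ee_rot: [179.9, -0.4, 85.1]
force: [-1.2, 8.1, 1.2]
gripper_width: 24.7
```

arm_command --pt "1 -0.003 0 0 0" --pt "1 -0.004 0 0 0" --pt "1 -0.005 0 0 0" --pt "1 -0.006 0 0 0"

```text
time_s: 4.75
ee_pos: [586.5, 193.7, 42.0]
ee_rot: [179.8, -0.6, 85.1]
force: [-0.8, 7.8, 0.2]
gripper_width: 25.1
```

arm_command --pt "1 -0.003 0 0 0" --pt "1 -0.005 0 0 0" --pt "1 -0.007 0 0 0" --pt "1 -0.008 0 0 0"

```text
time_s: 5.08
ee_pos: [586.4, 192.5, 42.0]
ee_rot: [179.8, -0.9, 85.0]
force: [-0.0, 11.2, 0.7]
gripper_width: 24.9
```

```bash
python3 -c "
from h import *
s=env.state();im=save('wrist','w3.png');print(s['ee_pos'],s['ee_rot'],s['force']);np.save('w3.npy',np.r_[s['ee_pos'],s['ee_rot']])
cv2.imwrite('pics/w3z.png',cv2.resize(im[120:330,180:380,::-1],None,fx=2.8,fy=2.8,interpolation=cv2.INTER_CUBIC))"
```

```text
[586.42737959 192.45495778  41.97276612] [179.79155511  -0.85974576  85.02962789] [-0.04582422 11.21601044  0.74070728]
```

View pics/w3.png

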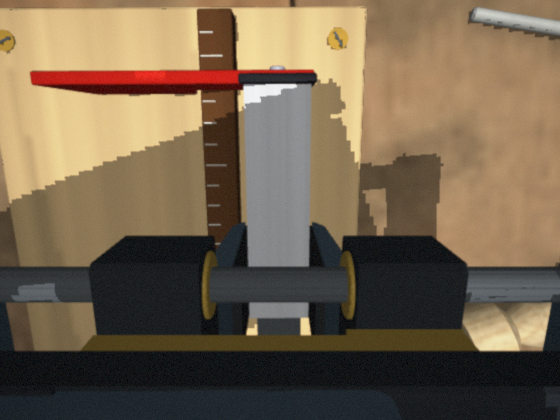

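View pics/w3z.png

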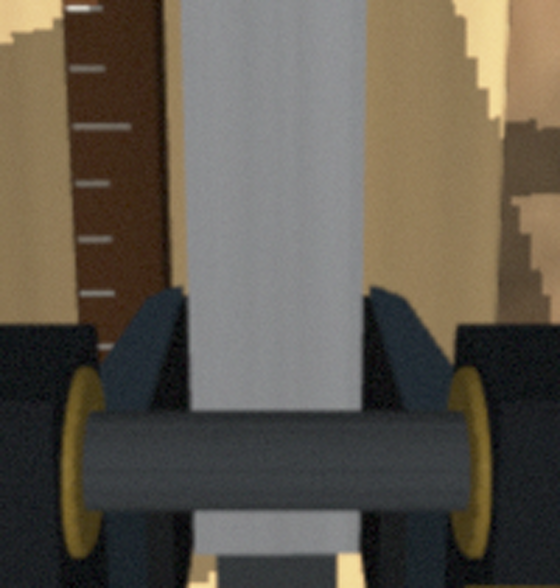

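```bash
cat >> h.py <<'E'
yaw0=np.radians(-4.8);O=np.array([545.4,145.2]);Rb=np.array([[np.cos(yaw0),-np.sin(yaw0)],[np.sin(yaw0),np.cos(yaw0)]])
def B(u,v,z,pose): return ((onz('wrist',(u,v),z,pose)[:2]-O)@Rb)
def tb(p): return (np.asarray(p)[:2]-O)@Rb
def bw(x,y): return O+Rb@np.array([x,y],float)
def plate(im,pose):
    """board y of plate's back top edge, from red rows left of the fence"""
    hsv=cv2.cvtColor(im,cv2.COLOR_RGB2HSV)
    m=((hsv[...,0]<8)|(hsv[...,0]>172))&(hsv[...,1]>150)&(hsv[...,2]>110)
    m=m.astype(np.uint8); n,l,st,_=cv2.connectedComponentsWithStats(m)
    out=[]
    cand=[i for i in range(1,n) if st[i,2]>60]; i=min(cand,key=lambda i:st[i,1])
    x0=st[i,0];
    for u in range(x0+20,x0+80,10):
        v=np.where(l[:,u]==i)[0]; out.append((B(u,v.min()-.5,70,pose)[1],B(u,v.max()+.5,70,pose)[1]))
    return np.median(out,0).round(2)
E
python3 - <<'E'
from h import *
for k in (1,2,3):
    w=np.load(f'w{k}.npy');pose=(w[:3],w[3:]);im=cv2.imread(f'pics/w{k}.png')[:,:,::-1].copy()
    print(k,plate(im,pose),tb(w).round(1))
w=np.load('w3.npy');pose=(w[:3],w[3:]);print(B(279,319,68.5,pose))
E
```

```text
1 [136.3  131.33] [20.8  1.8]
2 [135.8  131.13] [36.6 52. ]
3 [132.7  127.82] [36.9 50.5]
[36.17899299 31.43845347]
```

arm_command --pt "1 -0.003 0 0 0" --pt "1 -0.005 0 0 0" --pt "1 -0.007 0 0 0" --pt "1 -0.008 0 0 0"

```text
time_s: 5.47
ee_pos: [586.4, 191.9, 42.0]
ee_rot: [179.7, -1.2, 84.9]
force: [-0.2, 14.5, -1.2]
gripper_width: 25.1
```

arm_command --pt "1 -0.003 0 0 0" --pt "1 -0.005 0 0 0" --pt "1 -0.007 0 0 0" --pt "1 -0.008 0 0 0"

```text
time_s: 5.8
ee_pos: [586.4, 191.8, 42.0]
ee_rot: [179.7, -1.6, 84.8]
force: [-0.5, 15.2, -0.7]
gripper_width: 25.0
```

```bash
python3 -c "
from h import *
s=env.state();im=save('wrist','w4.png');w=np.r_[s['ee_pos'],s['ee_rot']];print(w.round(2),s['force'].round(1),s['torque'].round(2));np.save('w4.npy',w)
print(plate(im,(w[:3],w[3:])),tb(w), B(279,319,68.5,(w[:3],w[3:])))
cv2.imwrite('pics/w4z.png',cv2.resize(im[60:330,180:380,::-1],None,fx=2.2,fy=2.2,interpolation=cv2.INTER_CUBIC))"
```

```text
[586.42 191.85  42.01 179.71  -1.6   84.85] [-0.5 15.2 -0.7] [2.55 0.1  0.25]
[132.12 127.2 ] [36.97157072 49.91609086] [36.11992458 30.62461052]
```

View pics/w4z.png

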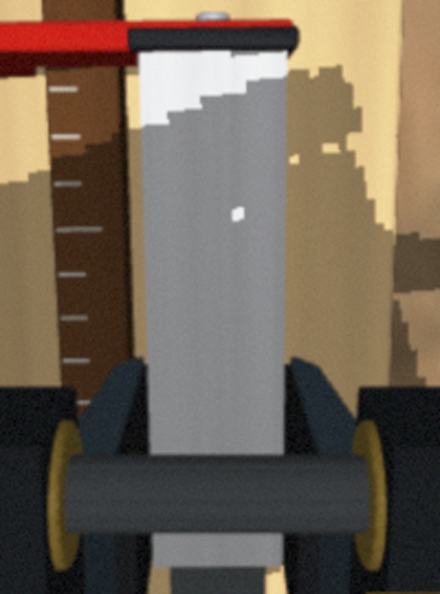

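arm_command --pt "1 -0.008 0 0 0" --pt "1 -0.009 0 0 0" --pt "1 -0.009 0 0 0" --pt "1 -0.01 0 0 0"

```text
time_s: 6.18
ee_pos: [586.2, 188.8, 42.0]
ee_rot: [179.7, -1.8, 84.8]
force: [-0.3, 7.8, 1.2]
gripper_width: 25.0
```

arm_command --pt "1 -0.005 0 0 0" --pt "1 -0.008 0 0 0" --pt "1 -0.011 0 0 0" --pt "1 -0.014 0 0 0" --pt "1 -0.017 0 0 0" --pt "1 -0.02 0 0 0" --squeeze 9

```text
time_s: 6.68
ee_pos: [585.5, 180.6, 42.0]
ee_rot: [179.6, -1.9, 84.8]
force: [-0.6, 6.8, 1.8]
gripper_width: 25.1
```

```bash
python3 -c "
from h import *
s=env.state();im=save('wrist','w5.png');w=np.r_[s['ee_pos'],s['ee_rot']];print(w.round(2),s['force'].round(1),s['torque'].round(2));np.save('w5.npy',w)
print(plate(im,(w[:3],w[3:])),tb(w))
cv2.imwrite('pics/w5z.png',cv2.resize(im[30:330,180:380,::-1],None,fx=2,fy=2,interpolation=cv2.INTER_CUBIC))"
```

```text
[585.51 180.56  41.95 179.65  -1.94  84.79] [-0.6  6.8  1.8] [1.24 0.16 0.24]
[120.75 115.87] [37.00835481 38.59196012]
```

View pics/w5z.png

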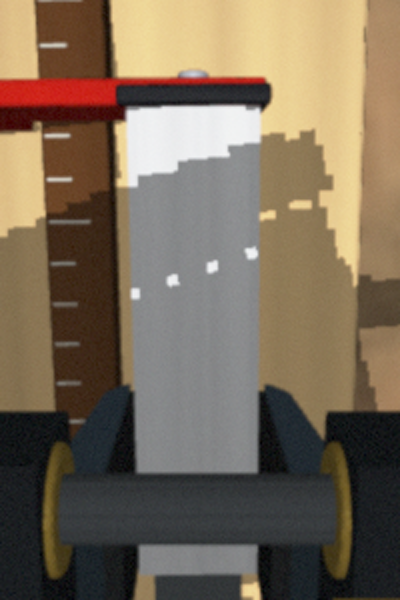

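arm_command --pt "1 -0.004 0 0 0" --pt "1 -0.006 0 0 0" --pt "1 -0.007 0 0 0" --pt "1 -0.008 0 0 0" --squeeze 8

```text
time_s: 7.07
ee_pos: [585.3, 177.7, 42.0]
ee_rot: [179.6, -2.1, 84.8]
force: [-0.8, 7.3, 1.6]
gripper_width: 24.9
```

arm_command --pt "1 -0.004 0 0 0" --pt "1 -0.006 0 0 0" --pt "1 -0.007 0 0 0" --pt "1 -0.008 0 0 0"

```text
time_s: 7.4
ee_pos: [585.1, 175.1, 42.0]
ee_rot: [179.6, -2.2, 84.7]
force: [0.8, 7.3, 0.6]
gripper_width: 25.3
```

arm_command --pt "1 -0.004 0 0 0" --pt "1 -0.006 0 0 0" --pt "1 -0.007 0 0 0" --pt "1 -0.008 0 0 0"

```text
time_s: 7.73
ee_pos: [584.9, 172.7, 42.0]
ee_rot: [179.6, -2.4, 84.7]
force: [-1.2, 7.5, 1.5]
gripper_width: 25.2
```

arm_command --pt "1 -0.004 0 0 0" --pt "1 -0.006 0 0 0" --pt "1 -0.007 0 0 0" --pt "1 -0.008 0 0 0"

```text
time_s: 8.07
ee_pos: [584.7, 170.2, 42.0]
ee_rot: [179.6, -2.5, 84.7]
force: [-0.3, 7.2, 0.6]
gripper_width: 24.8
```

arm_command --pt "1 -0.005 0 0 0" --pt "1 -0.006 0 0 0" --pt "1 -0.007 0 0 0" --pt "1 -0.008 0 0 0" --pt "1 -0.009 0 0 0" --pt "1 -0.01 0 0 0" --squeeze 7.5

```text
time_s: 8.57
ee_pos: [584.4, 166.5, 41.9]
ee_rot: [179.5, -2.6, 84.7]
force: [-1.2, 6.5, 1.5]
gripper_width: 25.1
```

```bash
python3 -c "
from h import *
s=env.state();im=save('wrist','w6.png');w=np.r_[s['ee_pos'],s['ee_rot']];print(w.round(2),s['force'].round(1),s['torque'].round(2));np.save('w6.npy',w)
print(plate(im,(w[:3],w[3:])),tb(w))
cv2.imwrite('pics/w6z.png',cv2.resize(im[30:330,180:380,::-1],None,fx=2,fy=2,interpolation=cv2.INTER_CUBIC))"
```

```text
[584.38 166.5   41.95 179.54  -2.61  84.68] [-1.2  6.5  1.5] [0.94 0.12 0.21]
[106.61 101.81] [37.06314642 24.48237511]
```

View pics/w6z.png

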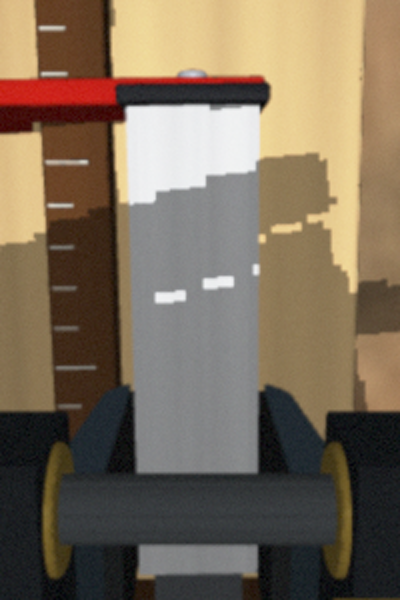

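arm_command --pt "1 -0.005 0 0 0" --pt "1 -0.006 0 0 0" --pt "1 -0.007 0 0 0" --pt "1 -0.008 0 0 0" --pt "1 -0.009 0 0 0"

```text
time_s: 9.03
ee_pos: [584.1, 162.2, 41.9]
ee_rot: [179.5, -2.6, 84.7]
force: [-0.2, 4.7, 3.1]
gripper_width: 25.2
```

arm_command --pt "1 -0.005 0 0 0" --pt "1 -0.006 0 0 0" --pt "1 -0.007 0 0 0" --pt "1 -0.008 0 0 0"

```text
time_s: 9.37
ee_pos: [583.9, 160.4, 41.9]
ee_rot: [179.5, -2.9, 84.6]
force: [-1.0, 11.6, 0.9]
gripper_width: 25.2
```

```bash
python3 -c "
from h import *
s=env.state();im=save('wrist','w7.png');w=np.r_[s['ee_pos'],s['ee_rot']];print(w.round(2),s['force'].round(1),s['torque'].round(2));np.save('w7.npy',w)
print(plate(im,(w[:3],w[3:])),tb(w))
cv2.imwrite('pics/w7z.png',cv2.resize(im[30:330,180:380,::-1],None,fx=2,fy=2,interpolation=cv2.INTER_CUBIC))"
```

```text
[583.91 160.36  41.93 179.51  -2.87  84.58] [-1.  11.6  0.9] [2.01 0.05 0.21]
[100.6   95.89] [37.10918371 18.32520148]
```

View pics/w7z.png

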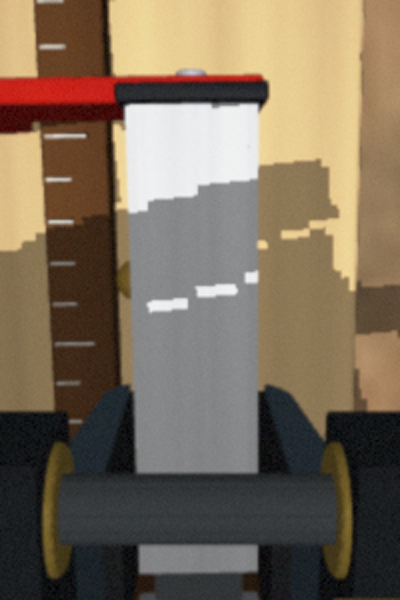

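The brass dome is out beside the tube at zoom (124,280), and the plate has moved about 35 mm. The button has caught in the second hole, so I'll relax and open the gripper.

arm_command --pt "1 0.001 0 0 0" --pt "0.6 0.001 0 0 0" --pt "0.5 0.001 0 0 0" --pt "0.42 0.001 0 0 0" --pt "0.42 0.001 0 0 0" --pt "0.42 0.001 0 0 0"

```text
time_s: 9.92
ee_pos: [583.9, 160.4, 41.7]
ee_rot: [179.5, -2.8, 84.6]
force: [0.1, -0.6, 1.0]
gripper_width: 52.5
```

arm_command --pt "0.42 0 0 -0.05 0" --pt "0.42 0 0 -0.12 0" --pt "0.42 0 0 -0.18 0" --pt "0.42 0 0 -0.2 0" --pt "0.42 0 0 -0.2 0" --pt "0.42 0 0 -0.2 0"

```text
time_s: 10.42
ee_pos: [582.3, 155.3, 141.3]
ee_rot: [179.5, -2.8, 84.5]
force: [-0.2, 1.2, 0.2]
gripper_width: 52.9
```

```bash
python3 -c "
from h import *
s=env.state();im=save('wrist','w8.png');w=np.r_[s['ee_pos'],s['ee_rot']];print(w.round(2),s['force'].round(1),s['torque'].round(2));np.save('w8.npy',w)
print(plate(im,(w[:3],w[3:])),tb(w))"
```

```text
[582.29 155.32 141.27 179.54  -2.83  84.55] [-0.2  1.2  0.2] [-0.06 -0.05  0.06]
[100.82  96.05] [35.9134958  13.17448863]
```

View pics/w8.png

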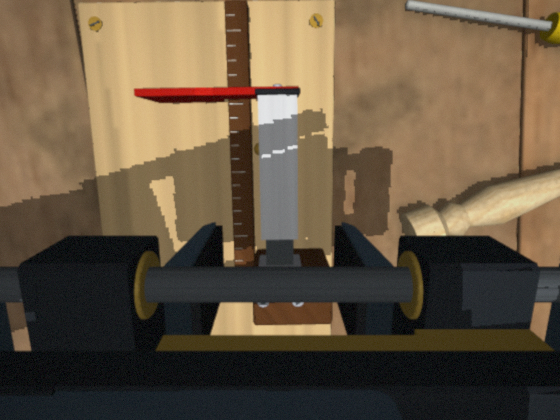

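```bash
python3 -c "
from h import *
go([474,-323,200],72.6)"
```

```text
t 10.47 mm [-482.8  -61.2  -83.8] share [-0.9656 -0.1223 -0.1677] turn 0.2655 deg 11.95
```

arm_command --pt "0.35 -0.04 -0.005 -0.06 0.02" --pt "0.35 -0.12 -0.015 -0.08 0.05" --pt "0.35 -0.2 -0.025 -0.1 0.09" --pt "0.35 -0.28 -0.035 -0.12 0.12" --pt "0.35 -0.36 -0.045 -0.13 0.16" --pt "0.35 -0.44 -0.055 -0.14 0.2" --pt "0.35 -0.52 -0.065 -0.15 0.23" --pt "0.35 -0.6 -0.075 -0.16 0.265"

```text
time_s: 11.13
ee_pos: [513.1, -144.7, 203.1]
ee_rot: [-179.5, -2.8, 72.5]
force: [0.7, 1.1, 0.0]
gripper_width: 59.4
```

```bash
python3 -c "
from h import *
go([474,-323,200],72.6)"
```

```text
t 11.13 mm [-181.8   16.1   -6. ] share [-0.3636  0.0323 -0.0119] turn -0.0014 deg -0.06
```

arm_command --pt "0.35 -0.08 0.007 -0.003 0" --pt "0.35 -0.16 0.014 -0.006 0" --pt "0.35 -0.24 0.021 -0.009 0" --pt "0.35 -0.31 0.028 -0.012 0" --pt "0.35 -0.3636 0.032 -0.012 0" --pt "0.35 -0.3636 0.032 -0.012 0" --pt "0.35 -0.3636 0.032 -0.012 0"

```text
time_s: 11.72
ee_pos: [472.6, -323.4, 197.5]
ee_rot: [-179.2, -2.9, 72.4]
force: [-0.3, -0.9, 0.3]
gripper_width: 59.1
```

```bash
python3 -c "
from h import *
s=env.state();im=save('wrist','w9.png');w=np.r_[s['ee_pos'],s['ee_rot']];print(w.round(2),s['force'].round(1));np.save('w9.npy',w)
pose=(w[:3],w[3:])
hsv=cv2.cvtColor(im,cv2.COLOR_RGB2HSV)
print(hsv[100,200:360:20].tolist())
m=((hsv[...,2]>165)&(hsv[...,1]<115)).astype(np.uint8)*255
cs,_=cv2.findContours(m,0,2)
for c in cs:
  if cv2.contourArea(c)>1500:
    r=cv2.minAreaRect(c);b=cv2.boxPoints(r);P=np.array([onz('wrist',q,12,pose) for q in b]);print(r,P.round(1).tolist(),P.mean(0).round(1));
    for e in np.diff(P,axis=0): print(np.linalg.norm(e),np.degrees(np.arctan2(e[1],e[0])))
"
```

```text
[ 472.62 -323.41  197.45 -179.23   -2.91   72.37] [-0.3 -0.9  0.3]
[[14, 99, 147], [15, 120, 83], [17, 112, 82], [15, 114, 112], [27, 50, 235], [17, 103, 174], [15, 115, 177], [15, 117, 175]]
((137.2049102783203, 216.74588012695312), (244.5567169189453, 83.08401489257812), 23.629379272460938) [[211.4, -252.3, 12.0], [273.8, -194.8, 12.0], [447.5, -349.7, 12.0], [389.7, -416.3, 12.0]] [ 330.6 -303.3   12. ]
84.91252014333686 42.64292728990167
232.76681722179347 -41.74038228995254
88.15173750991613 -130.94224570531986
((279.4792785644531, 58.172203063964844), (112.14766693115234, 64.48007202148438), 75.0685806274414) [[481.3, -153.2, 12.0], [538.1, -157.3, 12.0], [536.4, -253.9, 12.0], [476.6, -250.6, 12.0]] [ 508.1 -203.7   12. ]
56.96641596512473 -4.105857451877717
96.58287225666334 -91.00992561367761
59.88077819812601 176.8748773767248
```

View pics/w9.png

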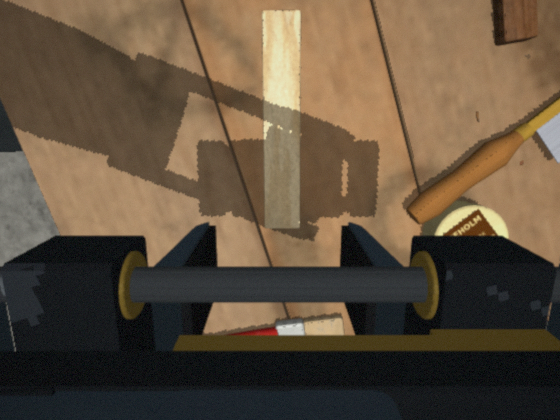

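The slat is seen whole, with corners near (263,10), (300,11), (265,228) and (299,228).

```bash
python3 - <<'E'
from h import *
w=np.load('w9.npy');pose=(w[:3],w[3:])
P=np.array([onz('wrist',q,12,pose) for q in [(262.5,10),(300.5,10.5),(299.7,228.5),(264.7,228.5)]]);print(P.round(1).tolist(),P.mean(0).round(1))
for e in np.diff(P,axis=0): print(np.linalg.norm(e),np.degrees(np.arctan2(e[1],e[0])))
go([P[:,0].mean(),P[:,1].mean(),60],72.6)
go([P[:,0].mean(),P[:,1].mean(),3.5],72.6)
E
```

```text
[[506.2, -159.3, 12.0], [538.2, -170.0, 12.0], [479.2, -360.5, 12.0], [446.1, -350.2, 12.0]] [ 492.4 -260.    12. ]
33.78689867433037 -18.59714705169627
199.4297017610684 -107.22041814452001
34.62484001249186 162.5864303141603
t 11.77 mm [ 58.2   1.5 141.1] share [0.1164 0.003  0.2821] turn -0.0029 deg -0.13
t 11.77 mm [ 55.3   2.2 197.5] share [0.1106 0.0045 0.395 ] turn -0.0029 deg -0.13
```

arm_command --pt "0.35 0.06 0.001 0.06 0" --pt "0.35 0.116 0.003 0.13 -0.003" --pt "0.35 0.116 0.003 0.2 -0.003" --pt "0.35 0.115 0.003 0.26 -0.003" --pt "0.35 0.112 0.004 0.32 -0.003" --pt "0.35 0.111 0.004 0.36 -0.003" --pt "0.35 0.111 0.004 0.375 -0.003" --pt "0.35 0.111 0.004 0.375 -0.003"

```text
time_s: 12.43
ee_pos: [491.0, -258.0, 11.5]
ee_rot: [-179.0, -3.0, 72.7]
force: [0.1, 0.1, 0.2]
gripper_width: 59.2
```

```bash
python3 -c "
from h import *
go([492.4,-260,3.5],72.7); print(env.state()['ee_pos'],env.state()['ee_rot']); save('wrist','w10.png')"
```

```text
t 12.43 mm [-2.   2.   7.9] share [-0.0039  0.0041  0.0157] turn -0.0002 deg -0.01
[ 491.04147478 -257.95462894   11.48966522] [-178.97855807   -2.99962772   72.6922654 ]
```

View pics/w10.png

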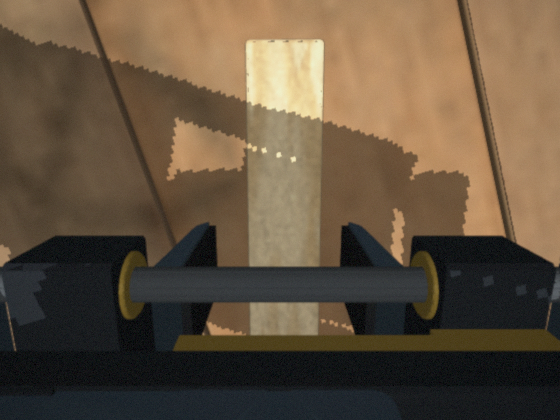

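arm_command --pt "0.35 -0.004 0.005 0.008 0" --pt "0.35 -0.004 0.005 0.0155 0" --pt "0.35 -0.004 0.005 0.0155 0" --squeeze 15

```text
time_s: 12.73
ee_pos: [494.5, -261.4, 5.7]
ee_rot: [-179.2, -2.9, 72.7]
force: [0.9, 0.4, -0.5]
gripper_width: 59.4
```

arm_command --pt "0.5 0 0 0 0" --pt "0.57 0 0 0 0" --pt "0.62 0 0 0 0" --pt "0.7 0 0 0 0" --pt "1 0 0 0 0" --pt "1 0 0 0 0"

```text
time_s: 13.23
ee_pos: [494.4, -261.5, 6.0]
ee_rot: [-179.2, -2.9, 72.7]
force: [-1.2, -0.0, 2.9]
gripper_width: 34.6
```

arm_command --pt "1 0 0 -0.02 0" --pt "1 0 0 -0.06 0" --pt "1 0 0 -0.1 0" --pt "1 0 0 -0.14 0" --pt "1 0 0 -0.18 0" --pt "1 0 0 -0.18 0" --pt "1 0 0 -0.18 0" --squeeze 20

```text
time_s: 13.82
ee_pos: [494.8, -266.7, 97.1]
ee_rot: [-179.4, -2.9, 72.7]
force: [-0.2, 0.5, -1.3]
gripper_width: 35.1
```

```bash
python3 -c "
from h import *
s=env.state();im=save('wrist','w11.png');w=np.r_[s['ee_pos'],s['ee_rot']];print(w.round(2),s['force'].round(1));np.save('w11.npy',w)"
```

```text
[ 494.82 -266.69   97.14 -179.42   -2.89   72.68] [-0.2  0.5 -1.3]
```

View pics/w11.png

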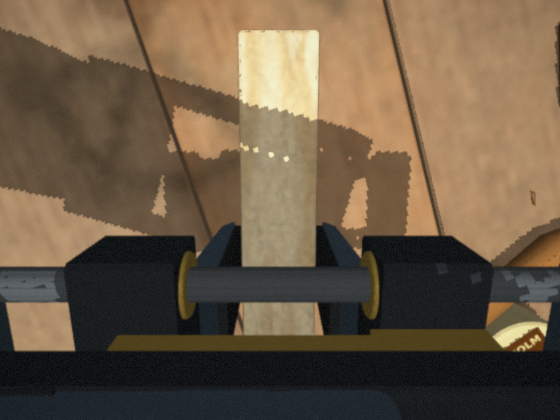

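The slat is held level. Its far end is at row 30, columns 239–319.

```bash
python3 - <<'E'
from h import *
w=np.load('w11.npy');pose=(w[:3],w[3:])
R=Ro.from_euler('xyz',w[3:],degrees=True).as_matrix()
for q in [(239,30),(319,30),(242,200),(318,200)]:
    X=onz('wrist',q,103,pose); print(X.round(1),(R.T@(X-w[:3])).round(1))
E
```

```text
[ 508.3 -165.1  103. ] [101.2 -17.4  -0.6]
[ 540.5 -175.2  103. ] [101.1  16.3  -0.9]
[ 486.6 -234.5  103. ] [ 28.5 -17.5  -4.3]
[ 519.8 -244.8  103. ] [28.6 17.3 -4.6]
```

```bash
python3 -c "
from h import *
p=bw(-42,-17);print(p);go([*p,110],85.2)"
```

```text
[502.12477657 131.77409081]
t 13.87 mm [ 382.5 -110.5    6.9] share [ 0.765  -0.2211  0.0137] turn -0.2781 deg -12.52
```

arm_command --pt "1 0.03 -0.009 -0.01 -0.01" --pt "1 0.09 -0.026 -0.01 -0.03" --pt "1 0.16 -0.046 -0.01 -0.06" --pt "1 0.23 -0.066 -0.006 -0.09" --pt "1 0.3 -0.087 -0.003 -0.12" --pt "1 0.37 -0.107 0 -0.15" --pt "1 0.44 -0.127 0.004 -0.18" --pt "1 0.51 -0.147 0.008 -0.21"

```text
time_s: 14.53
ee_pos: [498.0, 1.6, 105.0]
ee_rot: [-179.6, -3.0, 82.2]
force: [0.5, -0.2, -1.6]
gripper_width: 34.6
```

```bash
python3 -c "
from h import *
p=bw(-42,-17);go([*p,110],85.2)"
```

```text
t 14.53 mm [129.7 -13.5   1.9] share [ 0.2593 -0.0271  0.0038] turn -0.0663 deg -2.98
```

arm_command --pt "1 0.06 -0.007 0 -0.02" --pt "1 0.12 -0.014 0 -0.04" --pt "1 0.18 -0.02 0 -0.066" --pt "1 0.23 -0.025 0.003 -0.066" --pt "1 0.259 -0.027 0.004 -0.066" --pt "1 0.259 -0.027 0.004 -0.066" --pt "1 0.259 -0.027 0.004 -0.066" --pt "1 0.259 -0.027 0.004 -0.066"

```text
time_s: 15.2
ee_pos: [501.1, 131.3, 109.2]
ee_rot: [-179.6, -3.0, 85.2]
force: [-0.2, -0.9, -0.0]
gripper_width: 34.7
```

```bash
python3 -c "
from h import *
p=bw(-42,-17);go([*p,35],85.2)
s=env.state();im=save('wrist','w12.png');w=np.r_[s['ee_pos'],s['ee_rot']];print(w.round(2),s['force'].round(1));np.save('w12.npy',w)"
```

```text
t 15.2 mm [-3.3  1.4 74.1] share [-0.0066  0.0028  0.1482] turn 0.0002 deg 0.01
[ 501.14  131.27  109.2  -179.64   -2.99   85.21] [-0.2 -0.9 -0. ]
```

View pics/w12.png

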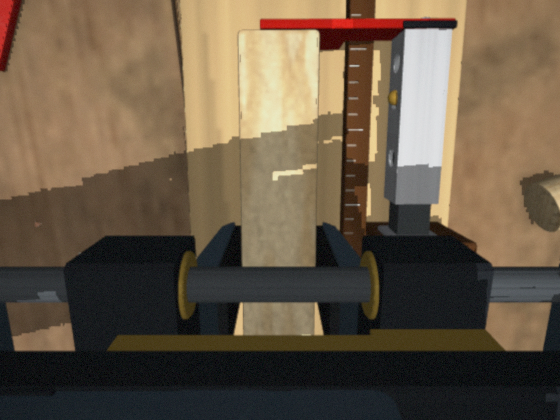

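The button at (394,97) sits in the middle hole, with the other two holes seen at (396,62) and (391,158). The slat end is short of the plate, so I'll lower it.

arm_command --pt "1 -0.002 0.003 0.05 0" --pt "1 -0.004 0.003 0.1 0" --pt "1 -0.0066 0.003 0.135 0" --pt "1 -0.0066 0.003 0.148 0" --pt "1 -0.0066 0.003 0.148 0" --pt "1 -0.0066 0.003 0.148 0"

```text
time_s: 15.75
ee_pos: [502.9, 131.0, 35.7]
ee_rot: [-179.7, -3.0, 85.1]
force: [0.3, -0.2, -0.1]
gripper_width: 34.8
```

```bash
python3 -c "
from h import *
p=bw(-42,-17);go([*p,21.5],85.2)
s=env.state();im=save('wrist','w13.png');w=np.r_[s['ee_pos'],s['ee_rot']];print(w.round(2),s['force'].round(1));np.save('w13.npy',w)"
```

```text
t 15.75 mm [ 0.  -0.8 14.2] share [ 0.     -0.0015  0.0284] turn -0.0022 deg -0.1
[ 502.9   130.95   35.66 -179.68   -3.01   85.1 ] [ 0.3 -0.2 -0.1]
```

View pics/w13.png

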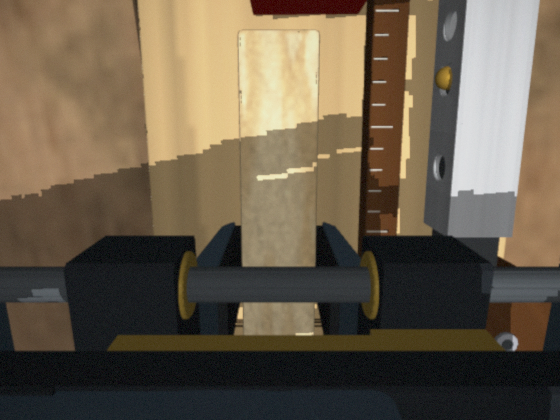

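arm_command --pt "1 0 0 0.01 0" --pt "1 0 0 0.018 0" --pt "1 0 0 0.024 0" --pt "1 0 0 0.028 0" --pt "1 0 0 0.028 0" --pt "1 0 0 0.028 0"

```text
time_s: 16.3
ee_pos: [503.3, 132.0, 22.1]
ee_rot: [-179.7, -3.0, 85.1]
force: [-0.2, 0.3, 0.2]
gripper_width: 34.8
```

arm_command --pt "1 0 0 0.001 0" --pt "1 0 0 0.002 0" --pt "1 0 0 0.002 0"

```text
time_s: 16.55
ee_pos: [503.4, 132.1, 21.2]
ee_rot: [-179.8, -3.0, 85.1]
force: [0.3, 0.2, -0.4]
gripper_width: 34.7
```

arm_command --pt "0.6 0 0 0 0" --pt "0.57 0 0 0 0" --pt "0.53 0 0 0 0" --pt "0.5 0 0 0 0" --pt "0.5 0 0 0 0"

```text
time_s: 16.97
ee_pos: [503.5, 132.1, 21.2]
ee_rot: [-179.8, -3.0, 85.1]
force: [-1.3, -0.5, 0.1]
gripper_width: 45.8
```

```bash
python3 -c "
from h import *
p=env.state()['ee_pos'];print(tb(p));go([p[0],p[1],60],85.2);go([*bw(-84,-17),60],85.2)"
```

```text
[-40.66544946 -16.5749458 ]
t 16.97 mm [  2.1  -0.2 -38.7] share [ 0.0041 -0.0003 -0.0774] turn -0.0015 deg -0.07
t 16.97 mm [  1.6 -43.5 -38.5] share [ 0.0031 -0.087  -0.0771] turn -0.0015 deg -0.07
```

arm_command --pt "0.5 0.002 0 -0.03 0" --pt "0.5 0.004 0 -0.06 0" --pt "0.6 0.004 -0.01 -0.077 0" --pt "0.8 0.004 -0.05 -0.077 0" --pt "1 0.003 -0.087 -0.077 -0.002" --pt "1 0.003 -0.087 -0.077 -0.002" --pt "1 0.003 -0.087 -0.077 -0.002"

```text
time_s: 17.55
ee_pos: [459.5, 135.2, 60.1]
ee_rot: [-179.8, -3.0, 85.2]
force: [-0.2, -0.2, 0.7]
gripper_width: 15.1
```

```bash
python3 -c "
from h import *
go([*bw(-84,-17),19.5],85.2)
s=env.state();im=save('wrist','w14.png');w=np.r_[s['ee_pos'],s['ee_rot']];print(w.round(2),s['force'].round(1),s['gripper_width']);np.save('w14.npy',w)"
```

```text
t 17.55 mm [-2.   0.9 40.5] share [-0.004   0.0019  0.0811] turn 0.001 deg 0.04
[ 459.49  135.23   60.1  -179.78   -3.04   85.24] [-0.2 -0.2  0.7] 15.102646805323783
```

View pics/w14.png

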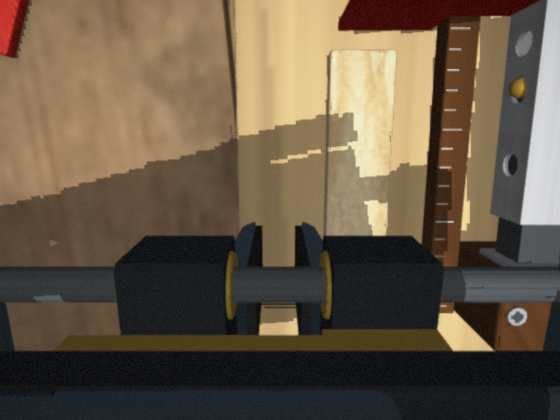

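The slat lies on the board at columns 327–395 with its end at row 51, clear of the plate and parallel to the fence. Closed fingers next to push it.

```bash
python3 -c "
from h import *
w=np.load('w14.npy');p=(w[:3],w[3:])
print(B(328,80,27,p),B(327,200,27,p),B(395,80,27,p),B(360,50.5,27,p),'fence',B(434,150,31,p),B(431,200,31,p),B(437,80,31,p))"
```

```text
[-59.51894997  69.34146239] [-58.47327118   4.72775751] [-24.00810522  69.32129075] [-43.15148311  84.0996163 ] fence [-2.14822545 32.74519269] [-1.69082093  5.47597879] [-3.37463383 68.75107916]
```

arm_command --pt "1 -0.004 0.002 0.03 0" --pt "1 -0.004 0.002 0.06 0" --pt "1 -0.004 0.002 0.078 0" --pt "1 -0.004 0.002 0.08 0" --pt "1 -0.004 0.002 0.08 0"

```text
time_s: 18.02
ee_pos: [461.8, 135.4, 19.7]
ee_rot: [-179.8, -3.0, 85.2]
force: [-0.1, 0.4, 0.6]
gripper_width: 0.5
```

arm_command --pt "1 0 0.01 0 0" --pt "1 0 0.018 0 0" --pt "1 0 0.026 0 0" --pt "1 0 0.034 0 0" --pt "1 0 0.042 0 0" --pt "1 0 0.048 0 0" --pt "1 0 0.054 0 0" --pt "1 0 0.056 0 0"

```text
time_s: 18.68
ee_pos: [490.3, 133.0, 19.6]
ee_rot: [-179.8, -3.0, 85.2]
force: [-1.4, 0.4, 1.7]
gripper_width: 0.8
```

```bash
python3 -c "
from h import *
s=env.state();im=save('wrist','w15.png');w=np.r_[s['ee_pos'],s['ee_rot']];print(w.round(2),s['force'].round(1),tb(w));np.save('w15.npy',w)"
```

```text
[ 490.34  133.     19.63 -179.83   -3.04   85.22] [-1.4  0.4  1.7] [-53.84979218 -16.7610868 ]
```

View pics/w15.png

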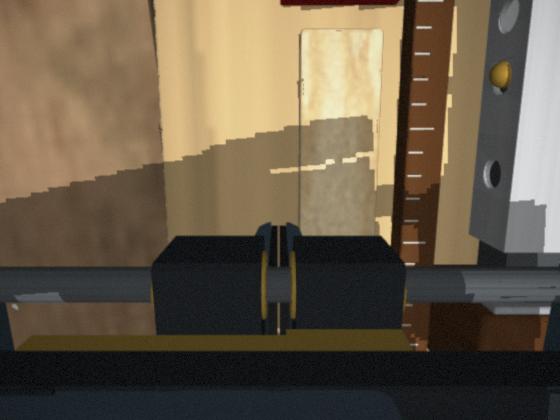

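arm_command --pt "1 0 0.005 0 0" --pt "1 0 0.009 0 0" --pt "1 0 0.012 0 0" --pt "1 0 0.015 0 0" --pt "1 0 0.016 0 0"

```text
time_s: 19.15
ee_pos: [498.6, 132.4, 19.5]
ee_rot: [-179.8, -3.0, 85.2]
force: [-1.3, -0.2, 0.6]
gripper_width: 0.7
```

arm_command --pt "1 0 0.002 0 0" --pt "1 0 0.004 0 0" --pt "1 0 0.005 0 0"

```text
time_s: 19.4
ee_pos: [500.7, 132.2, 19.5]
ee_rot: [-179.8, -3.0, 85.2]
force: [-2.0, 1.2, 1.7]
gripper_width: 0.6
```

arm_command --pt "1 0 0.002 0 0" --pt "1 0 0.003 0 0" --pt "1 0 0.003 0 0"

```text
time_s: 19.65
ee_pos: [500.7, 132.2, 19.5]
ee_rot: [-179.6, -3.0, 85.2]
force: [-4.4, 0.9, 4.5]
gripper_width: 0.4
```

```bash
python3 -c "
from h import *
s=env.state();im=save('wrist','w16.png');w=np.r_[s['ee_pos'],s['ee_rot']];print(w.round(2),s['force'].round(1),tb(w));np.save('w16.npy',w)"
```

```text
[ 500.67  132.18   19.48 -179.59   -3.04   85.18] [-4.4  0.9  4.5] [-43.48506221 -16.71468595]
```

View pics/w16.png

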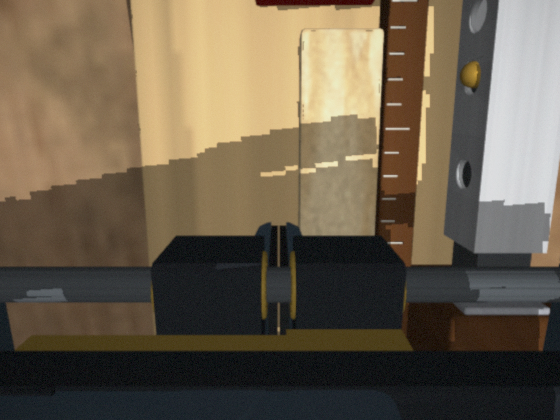

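The slat touches the fence (col 381) with about 4 N of reaction. Now I'll back off and go round to its right-hand end.

```bash
python3 -c "
from h import *
go([*bw(-55,-17),60],85.2);go([*bw(-19.5,-142),60],85.2)"
```

```text
t 19.7 mm [  1.8 -11.8 -40.4] share [ 0.0037 -0.0236 -0.0808] turn -0.0003 deg -0.02
t 19.7 mm [-123.    23.7  -47.3] share [-0.246   0.0474 -0.0945] turn -0.0003 deg -0.02
```

arm_command --pt "1 0 -0.012 0 0" --pt "1 0 -0.022 -0.01 0" --pt "1 0.003 -0.023 -0.06 0" --pt "1 0 -0.01 -0.085 0" --pt "1 -0.08 0.01 -0.085 0" --pt "1 -0.16 0.03 -0.09 0" --pt "1 -0.23 0.045 -0.094 0" --pt "1 -0.246 0.047 -0.094 0"

```text
time_s: 20.37
ee_pos: [515.3, 1.2, 60.4]
ee_rot: [-179.8, -2.9, 85.0]
force: [-0.0, 0.3, -1.0]
gripper_width: 0.2
```

arm_command --pt "1 0 0 0 0"

```text
time_s: 20.45
ee_pos: [515.5, -0.6, 60.6]
ee_rot: [-179.9, -2.9, 84.8]
force: [0.0, -0.1, -0.0]
gripper_width: 0.6
```

```bash
python3 -c "
from h import *
go([*bw(-19.5,-142),60],85.2);go([*bw(-19.5,-142),20],85.2)
s=env.state();im=save('wrist','w17.png');w=np.r_[s['ee_pos'],s['ee_rot']];print(w.round(2),s['force'].round(1),tb(w));np.save('w17.npy',w)"
```

```text
t 20.45 mm [ 5.8 -2.   0.9] share [ 0.0116 -0.0039  0.0018] turn -0.0082 deg -0.37
t 20.45 mm [ 3.7 -1.9 40.9] share [ 0.0075 -0.0037  0.0817] turn -0.0082 deg -0.37
[ 515.52   -0.65   60.62 -179.86   -2.92   84.83] [ 0.  -0.1 -0. ] [ -17.57454874 -147.83743212]
```

View pics/w17.png

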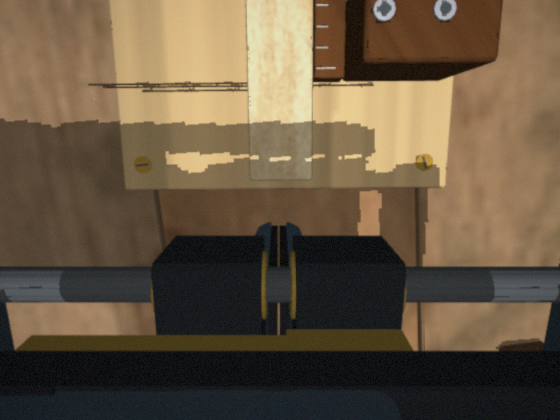

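arm_command --pt "1 0.003 -0.001 0.03 -0.004" --pt "1 0.0075 -0.001 0.06 -0.008" --pt "1 0.0075 -0.001 0.08 -0.008" --pt "1 0.0075 -0.001 0.082 -0.008" --pt "1 0.0075 -0.001 0.082 -0.008"

```text
time_s: 20.92
ee_pos: [515.1, 6.8, 19.5]
ee_rot: [-179.8, -2.9, 85.3]
force: [-0.1, -0.6, 0.8]
gripper_width: 0.5
```

```bash
python3 -c "
from h import *
w=np.load('w17.npy');p=(w[:3],w[3:]);print('end',B(280,180.5,27,p),B(247,120,27,p),B(313,120,27,p))
s=env.state();w=np.r_[s['ee_pos'],s['ee_rot']];print(w.round(2),s['force'].round(1),tb(w))"
```

```text
end [ -17.45725871 -115.09940693] [-35.16458339 -81.99530016] [  0.64144901 -82.25295358]
[ 515.08    6.8    19.52 -179.82   -2.92   85.32] [-0.1 -0.6  0.8] [ -18.63458529 -140.45674096]
```

arm_command --pt "1 0.006 0 0 0" --pt "1 0.012 0 0 0" --pt "1 0.018 0 0 0" --pt "1 0.023 0 0 0" --pt "1 0.028 0 0 0" --pt "1 0.032 0 0 0" --pt "1 0.034 0 0 0" --pt "1 0.034 0 0 0"

```text
time_s: 21.58
ee_pos: [516.6, 23.9, 20.5]
ee_rot: [-179.8, -2.9, 85.3]
force: [0.3, -0.0, -0.4]
gripper_width: 0.6
```

```bash
python3 -c "
from h import *
s=env.state();im=save('wrist','w18.png');w=np.r_[s['ee_pos'],s['ee_rot']];print(w.round(2),s['force'].round(1),tb(w));np.save('w18.npy',w)
im=save('scene','s18.png');c=im[190:300,180:320];cv2.imwrite('pics/s18z.png',cv2.resize(c[:,:,::-1],None,fx=5,fy=5,interpolation=cv2.INTER_CUBIC))"
```

```text
[ 516.6    23.92   20.53 -179.84   -2.93   85.33] [ 0.3 -0.  -0.4] [ -18.54535128 -123.26697883]
```

View pics/s18z.png

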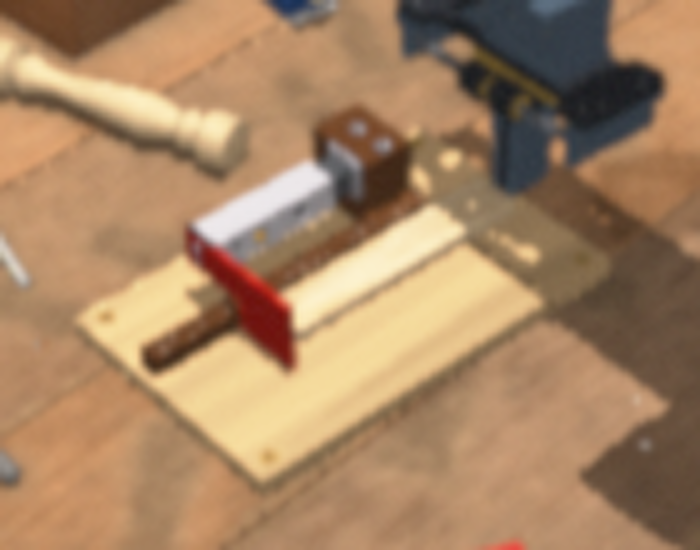

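View pics/w18.png

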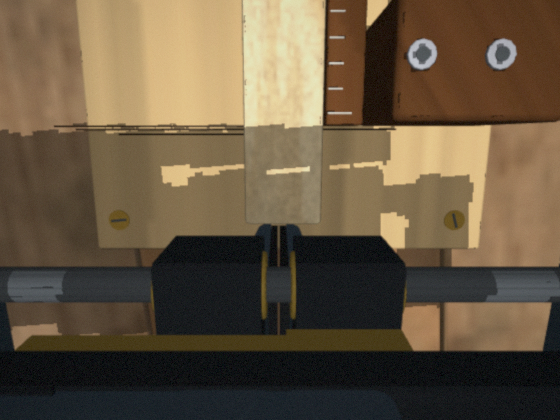

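The slat end at row 222 is now at the fingertips (row 225) with the scene view showing a small gap to the plate.

```bash
python3 -c "
from h import *
w=np.load('w18.npy');p=(w[:3],w[3:]);print('end',B(283,222.5,27,p),B(244.5,150,27,p),B(322.5,150,27,p),B(327,60,31,p))"
```

```text
end [ -17.31109721 -105.20765214] [-34.58260295 -72.13221676] [  0.1204018  -72.06887495] [  0.65886924 -34.89908537]
```

arm_command --pt "1 0.001 0 0 0" --pt "1 0.002 0 0 0" --pt "1 0.003 0 0 0" --pt "1 0.003 0 0 0"

```text
time_s: 22.02
ee_pos: [516.6, 25.3, 20.5]
ee_rot: [-179.8, -2.9, 85.3]
force: [-0.3, -0.5, 0.1]
gripper_width: 0.4
```

arm_command --pt "1 0.001 0 0 0" --pt "1 0.002 0 0 0" --pt "1 0.003 0 0 0" --pt "1 0.003 0 0 0"

```text
time_s: 22.35
ee_pos: [516.6, 26.3, 20.5]
ee_rot: [-179.8, -2.9, 85.3]
force: [0.3, -3.9, 0.3]
gripper_width: 0.5
```

arm_command --pt "1 0 0 0 0" --pt "1 -0.006 0 0 0" --pt "1 -0.02 0 0 0" --pt "1 -0.05 0 0 0" --pt "1 -0.06 0 -0.04 0" --pt "1 -0.06 0 -0.1 0" --pt "1 -0.06 0 -0.16 0" --pt "1 -0.06 0 -0.2 0"

```text
time_s: 23.02
ee_pos: [515.0, -9.1, 121.3]
ee_rot: [-180.0, -2.9, 85.3]
force: [-0.0, 0.5, -0.1]
gripper_width: 0.5
```

```bash
python3 -c "
from h import *
go([*bw(-30,-20),200],85.2)
s=env.state();im=save('wrist','w19.png');w=np.r_[s['ee_pos'],s['ee_rot']];print(w.round(2),s['force'].round(1),tb(w));np.save('w19.npy',w)"
```

```text
t 23.02 mm [140.2 -12.4 -71.6] share [ 0.2803 -0.0248 -0.1433] turn 0.0022 deg 0.1
[ 514.99   -9.12  121.33 -179.98   -2.91   85.3 ] [-0.   0.5 -0.1] [ -17.39032268 -156.31899372]
```

```bash
python3 -c "
from h import *
go([*bw(-40,-30),105],85.2)"
```

```text
t 23.07 mm [125.2 -24.8  25.8] share [ 0.2504 -0.0495  0.0517] turn 0.0028 deg 0.13
```

arm_command --pt "1 0.06 -0.012 0.01 0" --pt "1 0.12 -0.025 0.02 0" --pt "1 0.18 -0.037 0.035 0" --pt "1 0.23 -0.047 0.05 0" --pt "1 0.25 -0.05 0.052 0" --pt "1 0.25 -0.05 0.052 0" --pt "1 0.25 -0.05 0.052 0"

```text
time_s: 23.65
ee_pos: [502.9, 118.2, 104.8]
ee_rot: [179.6, -2.9, 85.4]
force: [-0.4, 0.2, 0.6]
gripper_width: 0.5
```

```bash
python3 -c "
from h import *
s=env.state();im=save('wrist','w20.png');w=np.r_[s['ee_pos'],s['ee_rot']];print(w.round(2),s['force'].round(1),tb(w));np.save('w20.npy',w)
cv2.imwrite('pics/w20z.png',cv2.resize(im[0:240,200:440,::-1],None,fx=2.5,fy=2.5,interpolation=cv2.INTER_CUBIC))"
```

```text
[502.9  118.22 104.83 179.62  -2.89  85.39] [-0.4  0.2  0.6] [-40.09254941 -30.44553943]
```

View pics/w20z.png

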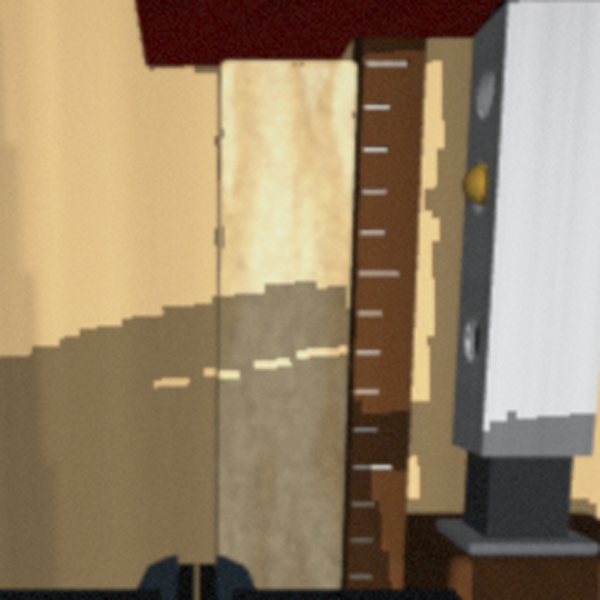

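```bash
python3 - <<'E'
from h import *
w=np.load('w20.npy');p=(w[:3],w[3:])
z=lambda u,v:(200+u/2.5,v/2.5)
print('slat end',B(*z(290,59),27,p),'plate bottom',B(*z(180,66.5),18,p),B(*z(205,67),18,p))
im=cv2.imread('pics/w20.png');print([(v,im[v,268].tolist(),im[v,310].tolist()) for v in range(20,32)])
print('slat L',[B(*z(219,v),27,p).round(2) for v in (150,500)],'slat R',[B(*z(u,v),27,p).round(2) for u,v in((356,100),(344,550))],'fence top',[B(*z(u,v),31,p).round(2) for u,v in((361,100),(350,550))])
E
```

```text
slat end [-17.22588405  95.9820723 ] plate bottom [-44.9539228  96.5033665] [-38.44489618  96.40478808]
[(20, [3, 5, 60], [13, 13, 60]), (21, [15, 15, 64], [7, 14, 60]), (22, [7, 7, 61], [16, 18, 63]), (23, [17, 11, 64], [46, 61, 85]), (24, [1, 3, 59], [133, 168, 190]), (25, [20, 24, 69], [163, 209, 227]), (26, [57, 78, 104], [166, 211, 228]), (27, [106, 151, 177], [160, 207, 227]), (28, [126, 178, 209], [165, 212, 229]), (29, [129, 179, 212], [164, 212, 229]), (30, [124, 177, 209], [162, 210, 228]), (31, [129, 180, 213], [165, 211, 229])]
slat L [array([-34.91,  74.28]), array([-34.28, -16.44])] slat R [array([-0.3 , 86.38]), array([  0.41, -30.42])] fence top [array([ 0.28, 85.45]), array([  1.37, -29.51])]
```

```bash
python3 -c "
from h import *
go([*bw(-60,-8),60],85.3);go([*bw(-60,-8),20],85.3)"
```

```text
t 23.7 mm [ 20.7 -20.4  45.9] share [ 0.0414 -0.0408  0.0918] turn 0.0005 deg 0.02
t 23.7 mm [ 18.7 -20.7  85.9] share [ 0.0373 -0.0413  0.1717] turn 0.0005 deg 0.02
```

arm_command --pt "1 0.02 -0.03 0.02 0" --pt "1 0.04 -0.041 0.06 0" --pt "1 0.04 -0.041 0.1 0" --pt "1 0.038 -0.041 0.14 0" --pt "1 0.037 -0.041 0.168 0" --pt "1 0.037 -0.041 0.17 0" --pt "1 0.037 -0.041 0.17 0"

```text
time_s: 24.28
ee_pos: [485.2, 140.9, 20.6]
ee_rot: [179.7, -2.9, 85.2]
force: [0.6, -0.1, 1.1]
gripper_width: 0.3
```

```bash
python3 -c "
from h import *
go([*bw(-44,-8),20],85.3);print(tb(env.state()['ee_pos']))"
```

```text
t 24.28 mm [ 1.3 15.6  0.7] share [0.0027 0.0313 0.0015] turn -0.0016 deg -0.07
[-59.63100318  -9.36842506]
```

arm_command --pt "1 0 0.008 0 0" --pt "1 0 0.016 0 0" --pt "1 0 0.022 0 0" --pt "1 0 0.026 0 0" --pt "1 0 0.028 0 0" --pt "1 0 0.028 0 0"

```text
time_s: 24.78
ee_pos: [499.6, 139.7, 21.0]
ee_rot: [179.6, -2.9, 85.2]
force: [-0.4, 0.3, -0.6]
gripper_width: 0.5
```

arm_command --pt "1 0 0.001 0 0" --pt "1 0 0.002 0 0" --pt "1 0 0.003 0 0" --pt "1 0 0.003 0 0"

```text
time_s: 25.12
ee_pos: [501.1, 139.6, 21.0]
ee_rot: [179.6, -2.9, 85.2]
force: [0.7, 0.2, -0.0]
gripper_width: 0.3
```

arm_command --pt "1 0 0.001 0 0" --pt "1 0 0.002 0 0" --pt "1 0 0.002 0 0"

```text
time_s: 25.37
ee_pos: [501.4, 139.6, 20.9]
ee_rot: [179.7, -2.9, 85.2]
force: [-2.0, 0.7, 2.3]
gripper_width: 0.4
```

arm_command --pt "1 0 0.001 0 0" --pt "1 0 0.002 0 0" --pt "1 0 0.002 0 0"

```text
time_s: 25.62
ee_pos: [501.5, 139.5, 20.8]
ee_rot: [179.8, -2.9, 85.2]
force: [-5.2, 0.8, 3.1]
gripper_width: 0.7
```

arm_command --pt "1 0 -0.004 0 0" --pt "1 0 -0.02 0 0" --pt "1 0 -0.04 -0.02 0" --pt "1 0 -0.04 -0.08 0" --pt "1 0 -0.02 -0.14 0" --pt "1 -0.03 0.02 -0.175 0" --pt "1 -0.04 0.02 -0.175 0" --pt "1 -0.04 0.02 -0.175 0"

```text
time_s: 26.28
ee_pos: [510.1, 113.6, 108.1]
ee_rot: [179.7, -2.9, 85.1]
force: [-1.1, 0.3, -1.0]
gripper_width: 0.5
```

```bash
python3 -c "
from h import *
s=env.state();im=save('wrist','w21.png');w=np.r_[s['ee_pos'],s['ee_rot']];print(w.round(2),s['force'].round(1),tb(w));np.save('w21.npy',w)
cv2.imwrite('pics/w21z.png',cv2.resize(im[0:240,200:440,::-1],None,fx=2.5,fy=2.5,interpolation=cv2.INTER_CUBIC))
im=save('top','t21.png');cv2.imwrite('pics/t21z.png',im[100:300,60:460,::-1])"
```

```text
[510.13 113.6  108.1  179.66  -2.87  85.13] [-1.1  0.3 -1. ] [-32.50413992 -34.4427459 ]
```

View pics/w21z.png

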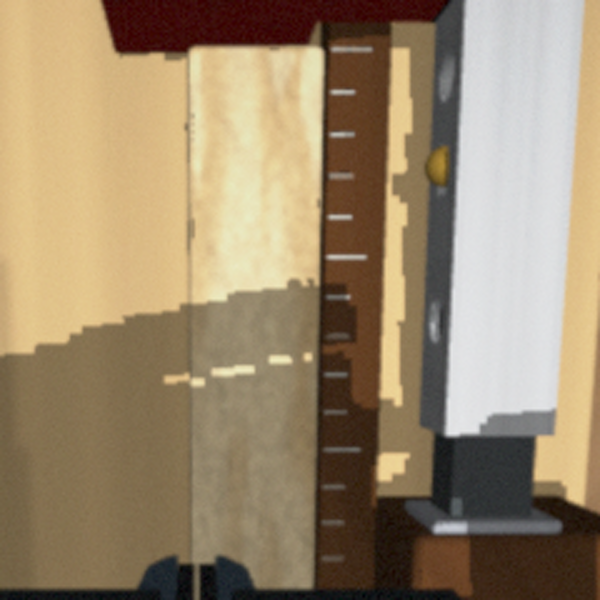

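View pics/t21z.png

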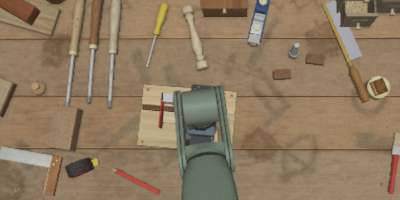

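```bash
python3 - <<'E'
from h import *
w=np.load('w21.npy');p=(w[:3],w[3:])
im=cv2.imread('pics/w21.png').astype(int).sum(2)
def edge(u,v0,v1):
    c=im[v0:v1,u-2:u+3].mean(1); m=(c.min()+c.max())/2; i=np.where(c>m)[0][0]; return v0+i-1+(m-c[i-1])/(c[i]-c[i-1])
es=[edge(u,8,28) for u in (285,295,305)];ep=[edge(u,8,30) for u in (255,262)]
print(es,ep,[B(u,v+.0,27,p)[1].round(2) for u,v in zip((285,295,305),es)],[B(u,v,18,p)[1].round(2) for u,v in zip((255,262),ep)])
# old scene positions check
t0=cv2.imread('pics/top0.png');t1=cv2.imread('pics/t21.png')
d=cv2.absdiff(t0,t1).max(2)
for n,(x,y) in dict(tape=(142,267),a=(342,174),b=(374,159),tin=(438,187)).items(): print(n,d[y-15:y+15,x-18:x+18].max(),d[y-15:y+15,x-18:x+18].mean())
E
```

```text
[np.float64(17.912512716174973), np.float64(17.93159922928709), np.float64(17.96145723336853)] [np.float64(21.1553738317757), np.float64(20.506493506493506)] [np.float64(96.1), np.float64(96.08), np.float64(96.06)] [np.float64(96.7), np.float64(97.09)]
tape 13 3.8185185185185184
a 11 3.3444444444444446
b 11 3.4055555555555554
tin 9 3.3694444444444445
```

```bash
python3 - <<'E'
from h import *
w=np.load('w20.npy');p=(w[:3],w[3:])
im=cv2.imread('pics/w20.png').astype(int).sum(2)
def edge(u,v0,v1):
    c=im[v0:v1,u-2:u+3].mean(1); m=(c.min()+c.max())/2; i=np.where(c>m)[0][0]; return v0+i-1+(m-c[i-1])/(c[i]-c[i-1])
es=[edge(u,14,32) for u in (295,305,315)];ep=[edge(u,14,36) for u in (267,275)]
print(es,ep,[B(u,v,27,p)[1].round(2) for u,v in zip((295,305,315),es)],[B(u,v,18,p)[1].round(2) for u,v in zip((267,275),ep)])
E
```

```text
[np.float64(23.45795918367347), np.float64(23.47394259818731), np.float64(23.52139037433155)] [np.float64(26.30725971370143), np.float64(25.903326403326403)] [np.float64(96.01), np.float64(96.03), np.float64(96.02)] [np.float64(96.67), np.float64(96.93)]
```

```bash
python3 -c "
from h import *
print(env.state()['time_s'],env.state()['force'].round(1)); print(env.job_done())"
```

```text
26.3833 [-0.4  0.1 -0.3]
the job is handed in; nothing more can be done
None
```

The job is handed in at 26.4 s of the 72 s allowed. My last checks showed the length stop one hole further in and the slat in place against the fence and the stop. I got no verdict back.

**Length stop:** I gripped the outer tube to press the button flush, then slid the tube in. Wrist force peaked at 15.2 N while the button went under the wall. It caught after about 35 mm of travel, and the wrist force read 11.6 N just after that. The wrist camera shows the button's dome standing out of the middle hole, with the other two holes empty.

**Slat:**
- **Placing:** I laid it flat on the board, pushed it against the fence with 4–5 N, then butted it against the red plate with about 4 N. I pushed it against the fence once more, and it had not moved.
- **Gap at the stop:** the camera gave 0.4–1.0 mm, but the reading was much the same before and after the last push. I take most of it as measuring bias or the slat's rounded edge.
- **Gap at the fence:** it measured 0.6–1.0 mm before the last push and I didn't re-measure it after. The slat was parallel to the fence within about 0.003 rad.

**Other objects:** the top view shows no change at the offcuts, the tape measure or the wax tin. The gripper was clear of everything, about 80 mm above the slat.

**What didn't go to plan:**
- The tool picked up about 3° of tilt while pulling the tube and kept it, with no visible effect on the slat.
- The top and wrist cameras disagreed by about 3–4 mm on where the slat lay, so I used the wrist camera.

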